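Pack the heart mould into the snap-lid lunch box

ROBOT

A 6-joint arm with a two-finger parallel gripper is mounted at the origin on the work surface. World frame = base frame: x ahead of the robot, y to its left, z up, the work surface at z = 0. Lengths are in m, angles in rad, forces in N, time in s.
With the tool pointing down it reaches from about 0.35 to 0.875 m from the base axis. Payload 4.2 kg.
Tool frame: the origin (TCP) lies at the very end of the fingers, on their centre line; the grasp point (between the pads) lies 19 mm behind it; z points along the fingers, y is the direction in which the jaws open and shut (so a half turn about z gives the same grasp; the last joint's range is limited). The gripper opens to 85 mm and grips with 20 to 120 N. Pads are 22 mm wide; open, the fingers measure 114 mm over their backs; the gripper's body (76 mm by 85 mm) begins 54 mm behind the grasp point. The pads swing forward as they close: fully open they stand 13 mm farther back than shut.
Start: joints at [-0.981, 0.385, 0.008, 0, -1.194, -0.259], TCP at [0.203, -0.591, 0.231] pointing down, gripper open.
Joint ranges: [-3.14, 3.14], [-1.21, 2.06], [-1.07, 1.41], [-3.16, 2.05], [-2.99, -0.16], [-3.1, 3.1]. Speed limits (rad/s): [2.79, 2.79, 3.14, 3.14, 3.14, 3.14].

INTERFACE

Orientations are given as a unit quaternion [w, x, y, z].
In Python, from station import env gives the robot as it stands.
- The arm moves only by the tool servo_tool, never from a script. Its argument "plan" is a list of rows, each an object with "slide": the shift along the tool's x, y, z in cm, a list of three; "dr": the turn, a rotation vector about the tool's x, y, z in degrees, a list of three; "jaw": the opening, from 0 (shut) to 1 (fully open). In form: [{"slide": [tx, ty, tz], "dr": [wx, wy, wz], "jaw": jaw}, ...]. A call has 1 to 8 rows; each row is the pose to reach, as a shift and turn from the pose commanded when the call began, along the tool's axes at that moment; what a row does not reach only later rows make up. A row lasts 1/10 s, in which the tool goes at most 50 mm and 8.59 degrees, less where a joint would pass 70% of its speed; a pose out of reach is approached as far as the arm can. A call with a gripper value outside its range is refused whole. The fingers move at their own pace and stop on an object; "force" is the grip in N (left out, the last holds). Time passes only in rows, so rows that repeat a pose let the fingers close. It gives the time, the measured TCP pose, the force and the opening at its end, in the units of the state.
- env.get_state(): the state, without advancing time (a new reading comes with each control period).
- env.grab_frame(name): name is "scene" or "top" or "wrist"; returns the picture (420x560x3 uint8, red, green, blue); there is no depth.
- env.camera_info(name): a dict with "fx", "fy", "cx", "cy" (pixels), "rvec" (rotation vector, rad) and "tvec" (3), from world to camera coordinates, as OpenCV has them. Camera axes: x right, y down, z forward; pixel columns grow to the right and rows downward; lengths in m; the calibration is good to about 2 mm. A picture is of the moment at which its call begins: read the wrist's pose just before it. camera_info takes no time and is no camera call; for the wrist camera it gives the pose at the moment of the call.
- env.hand_in(): hands the job in, once; it reports no verdict.
The state is a dict: "time": time; "q": joint angles; "dq": joint speeds; "joint_torque": joint torques, N m; "tcp_pos": TCP position; "ee_rot": TCP orientation; "contact_force": force on the tool from outside, world axes, zero at the start; "ft_torque": the same for the moment, N m; "gripper_width": finger opening in m.
Only numpy, scipy, OpenCV 4.12 (cv2) and the standard library are available. Lean on these libraries where they do the work, as an engineer would, in place of code of your own. Each camera call takes 0.05 s, during which the arm holds its last target.

TASK

Squeeze the two green side tabs of the lunch box cover together to free it, lift it off without lifting the box, and lay it right way up on the cork mat. Stand the pink heart mould upright on the floor of the box's long, empty compartment, then put the cover back and push it fully home so that both tabs snap shut. Keep the sauce pot in its compartment and leave the other things on the tiles where they are.

Things in the scene. Friction and masses are not known exactly. Their poses are not given: they have to be found in the camera images.
- box: Clear plastic slim lunch box, loose on the tiles, about 0.4 kg, long along its x: walls 206 x 57 mm outside, 2.5 mm thick, rim 58 mm above the underside. A rim band, 9 mm deep, stands 3.5 mm proud all round (213 x 64 mm); the cover's hooks catch under it. A cross divider 37 mm high at x = +21 mm parts the long empty compartment from the short one with the sauce pot. Origin: centre of the underside.
- compartment_mid (a point): Middle of the floor (3 mm above the box's underside) of the box's long empty compartment, which is 120 mm long along x and 52 mm wide inside. Axes as the box.
- cover_mid (a point): Frosted snap-fit cover, 221 x 73 mm, 0.15 kg, loose, at first snapped on the box, same axes. The point is midway between its green tabs at pressing height, 27 mm above its underside (the face that meets the rim). Fully home it is 85 to 86 mm above the box's underside; hooks not caught, a springy seal holds it about 3 mm higher. Skirts hang 18 mm below: laid down, it stands level on them, the point 45 mm up.
- cover_top (a point): Middle of the cover's flat top, 22.5 mm below cover_mid; 44 mm are free here across y between the feet of the tabs, so shut fingers can push. Laid on the rim, the cover needs a push of about 10 to 18 N here to squash its seal until both ramped hooks snap under the band. Its flared end skirts and the guide ribs (12 mm deep, inside the walls) centre it, with 1 to 2 mm play.
- tab_left (a joint): Green rocker tab on the cover's +y side at mid length: angle, 0 = at rest (hook under the band), 0.25 = pressed in fully towards the other tab (face upright, hook swung 1 mm clear of the band). Sprung: about 2 N at its face starts it, 5 N holds it in. Both must be held in to free the cover; one alone frees nothing.
- tab_right (a joint): The same on the cover's -y side.
- tab_left_face (a point): Middle of the left tab's ribbed outer finger face (where to press), 24 mm wide. Its top edge is 6 mm higher, its foot (6.5 mm above the cover's underside) 20 mm lower. The two faces are 62 mm apart here at rest (66 mm at the top edges, leaning outwards), 51 mm and upright when fully pressed. It moves with the tab.
- tab_right_face (a point): The same on the right tab.
- mould_pink_mid (a point): Pink heart-shaped silicone mould cup, firm, 45 g, 32 mm tall, walls 3 mm, loose on the tiles, open side up. The point lies half-way up (16 mm), midway between the centres of the two round lobes; x from the heart's point (26 mm away at -x) to the notch, y across the lobes: 43 mm wide there between the outsides of the lobes (12.5 mm radius, top of the lobes at x = +12.5 mm).
- mould_blue_mid (a point): An identical mould in dark blue, not wanted now.
- cork_mat: Cork mat fixed on the tiles, 250 x 120 mm, 5 mm thick. Origin: centre of its underside, x along its length.
- sauce_pot: Small sauce pot with an orange cap, 42 mm diameter, 31 mm tall, loose in the box's short compartment. Origin: centre of its underside.
- whisk: Stainless steel mini whisk lying on the tiles, 150 mm long along its x, 27 mm high. Origin: under its middle.
- spatula: Wooden spatula lying on the tiles, 250 mm long along its x, 50 mm wide, 9 mm high. Origin: under its middle.
- bowl: White ceramic bowl, 96 mm diameter, 45 mm high. Origin: centre of its underside.
- soy_bottle: Amber bottle with a red cap, 44 mm diameter, 120 mm tall. Origin: centre of its underside.
- board_clamp: Bench clamp fixed on the tiles (90 x 70 mm foot) that holds a wooden cutting board upright, 220 mm long along x, 15 mm thick, top 158 mm high. Origin: centre of its underside.

How it is judged:
By the outcome, as a careful person would: the job done as asked, in the order asked, and still so for the second after the job is handed in, with the robot touching nothing.
It also fails if it takes over 72 s, if anything falls off the work surface, if the arm or the gripper's body presses on something with over 40 N, if the wrist force passes 120 N, or if a joint passes its speed limit or range.

## Working session

There is one attempt and no reset: what is moved stays moved. The work goes in short steps, Python scripts to look and compute and a tool call to move; the robot and the scene stay as the last step left them, time stands still between calls to the robot, and variables do not carry over. Pictures are saved under pics/ and viewed, and the job is handed in when it is done.

Besides the shell and the picture viewer there is one more tool, called after "Emit:" as name(argument=value, ...) on one line, values as JSON. servo_tool: Moves the arm, as the interface text tells. Its arguments: {"type":"object","properties":{"plan":{"type":"array","items":{"type":"object","properties":{"slide":{"type":"array","items":{"type":"number"}},"dr":{"type":"array","items":{"type":"number"}},"jaw":{"type":"number"}}}},"force":{"type":"number"}},"required":["plan"]}

```bash
ls; mkdir -p pics; python3 - <<'E'
from station import env
import cv2
s=env.get_state(); print(s)
for n in ["scene","top","wrist"]:
    print(n,env.camera_info(n))
    f=env.grab_frame(n); cv2.imwrite(f"pics/{n}0.png",f[:,:,::-1])
E
```

```text
pics
{'time': 0.0, 'q': array([-9.81417148e-01,  3.85571828e-01,  6.63404646e-03, -5.44237941e-04,
       -1.19399870e+00, -2.58627102e-01]), 'dq': array([-1.92801144e-03, -5.22660834e-05, -3.17141074e-04, -1.26495784e-03,
       -2.59568399e-04,  1.97866045e-03]), 'joint_torque': array([-2.62035755e-04, -3.92285550e+01,  1.88397181e+01,  4.18632209e+00,
       -4.65781748e-03,  4.70092552e-07]), 'tcp_pos': array([ 0.20282726, -0.59055445,  0.23020887]), 'ee_rot': array([-2.09716681e-04, -1.64524125e-01,  9.86372447e-01,  1.07937445e-03]), 'contact_force': array([-0.2806812 ,  0.02942928, -0.11363377]), 'ft_torque': array([ 0.02837634, -0.01415665,  0.03190679]), 'gripper_width': 0.08526003707487681}
scene {'fx': 488.70249931164744, 'fy': 488.70249931164744, 'cx': 277.5019558042695, 'cy': 208.70274806679234, 'rvec': array([ 1.74016982,  1.47177421, -0.76855501]), 'tvec': array([-0.05675633, -0.26700898,  1.82847666])}
top {'fx': 494.0309673357651, 'fy': 494.0309673357651, 'cx': 274.44292501620885, 'cy': 213.77232459033868, 'rvec': array([ 2.16865409, -2.15344926,  0.11298795]), 'tvec': array([-0.05775167,  0.63263996,  1.48294916])}
wrist {'fx': 349.87874539241005, 'fy': 349.87874539241005, 'cx': 276.41221953092617, 'cy': 203.29119398691367, 'rvec': array([-1.71394638, -2.39581188, -0.3637049 ]), 'tvec': array([ 0.6245556 , -0.03918321,  0.3798229 ])}
```

View pics/top0.png

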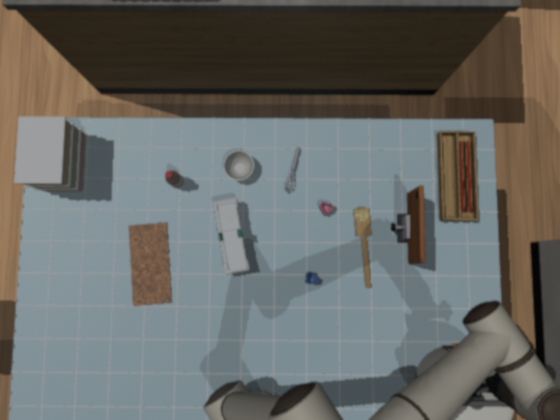

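View pics/scene0.png

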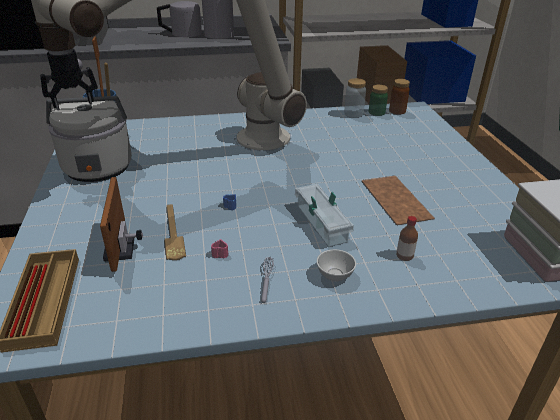

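View pics/wrist0.png

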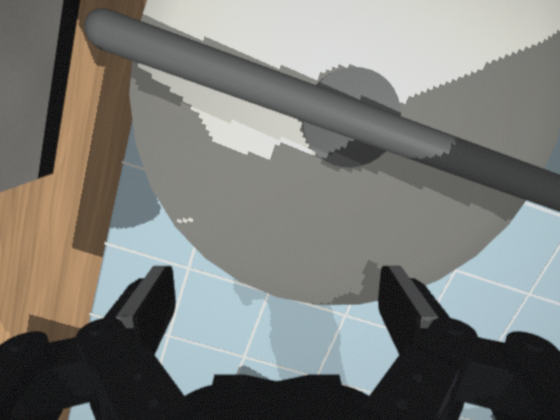

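The top view shows the box at about (232,236), the mat at (150,264), the pink mould at (327,208) and the blue mould at (313,279). The gripper starts over a cooker. I'll turn these into coarse positions.

```bash
cat > h.py <<'E'
import numpy as np, cv2
from scipy.spatial.transform import Rotation as R
def cam(ci):
    return cv2.Rodrigues(np.array(ci['rvec']))[0], np.array(ci['tvec']), np.array([[ci['fx'],0,ci['cx']],[0,ci['fy'],ci['cy']],[0,0,1]])
def plane(ci,uv,z):
    r,t,K=cam(ci); uv=np.atleast_2d(uv).astype(float)
    d=(np.linalg.inv(K)@np.c_[uv,np.ones(len(uv))].T).T@r; o=-r.T@t
    return o+d*((z-o[2])/d[:,2])[:,None]
def proj(ci,P):
    r,t,K=cam(ci); p=(r@np.atleast_2d(P).T).T+t; p=p@K.T; return p[:,:2]/p[:,2:]
def two(ci1,uv1,ci2,uv2):
    P=[]
    for ci in(ci1,ci2):
        r,t,K=cam(ci);P.append(K@np.c_[r,t])
    X=cv2.triangulatePoints(P[0],P[1],np.array(uv1,float).reshape(2,1),np.array(uv2,float).reshape(2,1)); return (X[:3]/X[3]).ravel()
def rot(s): 
    q=s['ee_rot']; return R.from_quat([q[1],q[2],q[3],q[0]])
def go(s,pos,Rt=None):
    """slide cm and dr deg from measured pose"""
    r=rot(s); sl=r.inv().apply(np.array(pos)-s['tcp_pos'])*100
    dr=np.degrees((r.inv()*Rt).as_rotvec()) if Rt is not None else None
    return np.round(sl,2),None if dr is None else np.round(dr,2)
def down(yaw): # tool down, tool y along world yaw direction
    y=np.array([np.cos(yaw),np.sin(yaw),0]);z=np.array([0,0,-1.]);x=np.cross(y,z)
    return R.from_matrix(np.c_[x,y,z])
E
python3 - <<'E'
from h import *
from station import env
ci=env.camera_info("top")
f=cv2.imread("pics/top0.png")
hsv=cv2.cvtColor(f,cv2.COLOR_BGR2HSV)
def m(n,lo,hi,z,roi):
    k=cv2.inRange(hsv,lo,hi); k2=np.zeros_like(k); x0,y0,x1,y1=roi;k2[y0:y1,x0:x1]=k[y0:y1,x0:x1]
    c,_=cv2.findContours(k2,cv2.RETR_EXTERNAL,cv2.CHAIN_APPROX_NONE)
    for q in sorted(c,key=cv2.contourArea)[::-1][:2]:
        if len(q)<5: continue
        r=cv2.minAreaRect(q); print(n,r,cv2.contourArea(q)); b=cv2.boxPoints(r); P=plane(ci,b,z); print(P.mean(0).round(4)); print(P[:,:2].round(3).tolist())
m("pink",(160,60,50),(179,255,255),.02,(310,195,345,225))
m("blue",(105,120,20),(130,255,255),.02,(300,265,330,295))
m("mat",(0,60,40),(25,255,255),.005,(120,210,180,315))
m("green",(70,90,20),(92,255,160),.085,(205,190,260,285))
m("cover",(0,0,150),(179,40,255),.063,(205,190,252,285))
cv2.imwrite("pics/topz.png",cv2.resize(f[130:310,120:400],None,fx=2.8,fy=2.8,interpolation=cv2.INTER_CUBIC))
E
```

```text
pink ((325.8077087402344, 206.96151733398438), (10.816654205322266, 10.816654205322266), 56.3099365234375) 84.5
[ 0.6571 -0.2126  0.02  ]
[[0.662, -0.189], [0.681, -0.217], [0.653, -0.236], [0.634, -0.208]]
blue ((311.73077392578125, 278.15386962890625), (8.43299388885498, 8.43299388885498), 78.69007110595703) 45.0
[ 0.4374 -0.1687  0.02  ]
[[0.447, -0.153], [0.453, -0.179], [0.428, -0.184], [0.422, -0.159]]
mat ((149.69334411621094, 263.6419372558594), (79.49578094482422, 37.298675537109375), 86.47854614257812) 2810.5
[0.4791 0.3331 0.005 ]
[[0.598, 0.403], [0.606, 0.287], [0.361, 0.264], [0.353, 0.378]]
green ((239.5, 232.5), (1.0, 5.0), 0.0) 4.0
[0.571  0.0494 0.085 ]
[[0.564, 0.051], [0.578, 0.051], [0.578, 0.048], [0.564, 0.048]]
cover ((228.0, 236.99996948242188), (45.99999237060547, 93.99998474121094), 0.0) 1170.0
[0.5603 0.0854 0.063 ]
[[0.419, 0.151], [0.701, 0.158], [0.702, 0.018], [0.42, 0.015]]
cover ((231.29872131347656, 235.0502166748047), (69.04877471923828, 16.35637855529785), 79.5625228881836) 942.0
[0.5655 0.0757 0.063 ]
[[0.663, 0.121], [0.672, 0.072], [0.468, 0.031], [0.459, 0.079]]
```

View pics/topz.png

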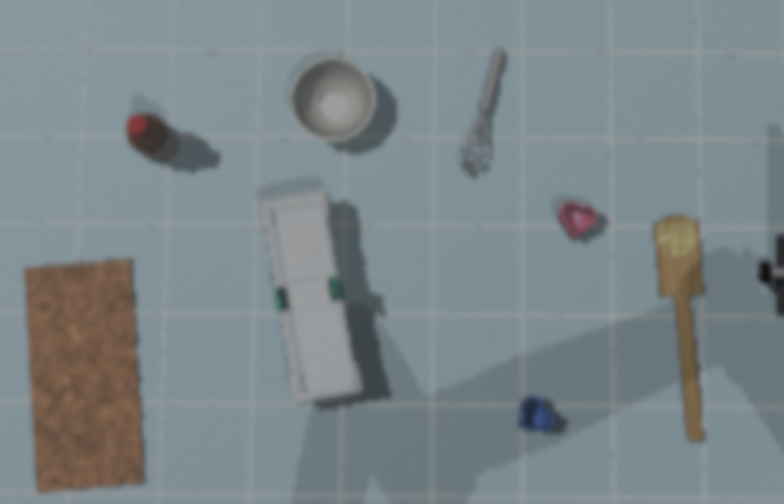

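```bash
python3 - <<'E'
from h import *
from station import env
s=env.get_state(); ci=env.camera_info("wrist"); r,t,K=cam(ci)
T=rot(s); print(T.as_matrix().round(3)); print("cam in tool",T.inv().apply(-r.T@t-s['tcp_pos']).round(4)); print("cam axes in tool\n",(T.inv().as_matrix()@r.T).round(3))
yaw=np.radians(11.5)
for yy in (yaw+np.pi/2,yaw-np.pi/2): print(go(s,[.50,.06,.36],down(yy)))
E
```

```text
[[-0.946 -0.325 -0.001]
 [-0.325  0.946  0.002]
 [ 0.     0.002 -1.   ]]
cam in tool [ 7.620e-02 -1.000e-04 -1.434e-01]
cam axes in tool
 [[-0.002 -0.955 -0.296]
 [ 1.    -0.001 -0.001]
 [ 0.001 -0.296  0.955]]
(array([-49.23,  51.92, -12.87]), array([ 0.1 , -0.01,  7.45]))
(array([-49.23,  51.92, -12.87]), array([ 2.0000e-02,  1.4000e-01, -1.7255e+02]))
```

Emit:
servo_tool(plan=[{"slide": [0,0,-5],"dr": [0,0,0],"jaw": 1},{"slide": [0,0,-8],"dr": [0,0,0],"jaw": 1},{"slide": [-5,5,-8],"dr": [0,0,2],"jaw": 1},{"slide": [-8,8,-8],"dr": [0,0,4],"jaw": 1},{"slide": [-12,12,-8],"dr": [0,0,6],"jaw": 1},{"slide": [-16,16,-8],"dr": [0,0,7.4],"jaw": 1},{"slide": [-20,20,-8],"dr": [0,0,7.4],"jaw": 1},{"slide": [-24,24,-8],"dr": [0,0,7.4],"jaw": 1}])

```text
time: 0.95
tcp_pos: [0.335, -0.3196, 0.3112]
ee_rot: [0.0, -0.1, 0.995, 0.0]
contact_force: [1.9, 0.1, 1.1]
gripper_width: 0.0857
```

```bash
python3 - <<'E'
from h import *
from station import env
s=env.get_state();print(s['time'],s['tcp_pos'],s['q'])
print(go(s,[.52,.06,.27],down(np.radians(101.5))))
E
```

```text
0.95 [ 0.33496581 -0.31963336  0.31119833] [-4.09719523e-01  5.13134025e-02 -2.26864449e-01 -1.96292038e-04
 -1.29255918e+00 -9.59861593e-01]
(array([-25.72,  33.5 ,   4.13]), array([0.01, 0.01, 0.03]))
```

Emit:
servo_tool(plan=[{"slide": [-3.1,4,0],"dr": [0,0,0],"jaw": 1},{"slide": [-6.2,8,1],"dr": [0,0,0],"jaw": 1},{"slide": [-9.3,12,2],"dr": [0,0,0],"jaw": 1},{"slide": [-12.4,16,3],"dr": [0,0,0],"jaw": 1},{"slide": [-15.5,20,4],"dr": [0,0,0],"jaw": 1},{"slide": [-18.6,24,4],"dr": [0,0,0],"jaw": 1},{"slide": [-22,28.5,4],"dr": [0,0,0],"jaw": 1},{"slide": [-25.5,33,4],"dr": [0,0,0],"jaw": 1}])

```text
time: 1.75
tcp_pos: [0.5095, 0.0362, 0.2712]
ee_rot: [-0.0, -0.101, 0.995, -0.0]
contact_force: [0.8, -0.5, 0.9]
gripper_width: 0.0856
```

Emit:
servo_tool(plan=[{"slide": [0,0,0],"jaw": 1},{"slide": [0,0,0],"jaw": 1}])

```text
$.plan[0]: bad value
```

```bash
cat > snap.py <<'E'
import sys,pickle
from h import *
from station import env
def snap(cam,name):
    s=env.get_state();ci=env.camera_info(cam);f=env.grab_frame(cam)[:,:,::-1].copy()
    cv2.imwrite(f"pics/{name}.png",f);pickle.dump((s,ci),open(f"pics/{name}.pkl","wb"));return s,ci,f
if __name__=="__main__":
    s,ci,f=snap(sys.argv[1],sys.argv[2]);print(s['time'],s['tcp_pos'].round(4),s['contact_force'].round(1))
E
python3 snap.py wrist w1; python3 snap.py top t1
```

```text
1.75 [0.5095 0.0362 0.2712] [ 0.8 -0.5  0.9]
1.8 [0.5132 0.0411 0.2706] [3.8 2.9 1.1]
```

View pics/w1.png

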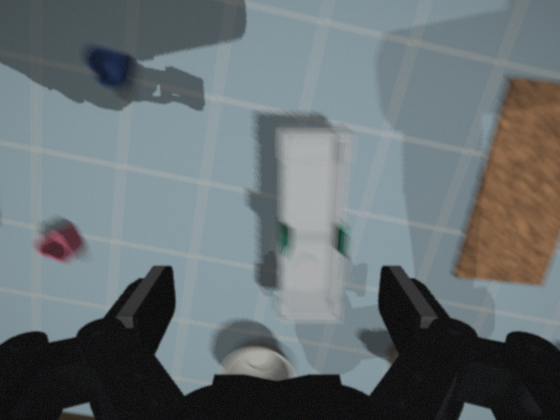

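The frame is blurred because the arm was still moving. I'll settle and retake it.

Emit:
servo_tool(plan=[{"slide": [2,0.5,0],"dr": [0,0,0],"jaw": 1},{"slide": [2,0.5,0],"dr": [0,0,0],"jaw": 1},{"slide": [2,0.5,0],"dr": [0,0,0],"jaw": 1},{"slide": [2,0.5,0],"dr": [0,0,0],"jaw": 1}])

```text
time: 2.25
tcp_pos: [0.489, 0.0347, 0.2715]
ee_rot: [0.0, -0.1, 0.995, 0.0]
contact_force: [-0.5, -0.1, -0.4]
gripper_width: 0.0853
```

```bash
python3 snap.py wrist w2; python3 -c "
import cv2
f=cv2.imread('pics/w2.png');cv2.imwrite('pics/w2z.png',cv2.resize(f[90:340,220:390],None,fx=2.4,fy=2.4,interpolation=cv2.INTER_CUBIC))
f=cv2.imread('pics/t1.png');cv2.imwrite('pics/t1z.png',cv2.resize(f[180:300,190:350],None,fx=4,fy=4,interpolation=cv2.INTER_CUBIC))
f=cv2.imread('pics/scene0.png');cv2.imwrite('pics/s0z.png',cv2.resize(f[160:260,270:390],None,fx=5,fy=5,interpolation=cv2.INTER_CUBIC))"
```

```text
2.25 [0.489  0.0347 0.2715] [-0.5 -0.1 -0.4]
```

View pics/w2.png

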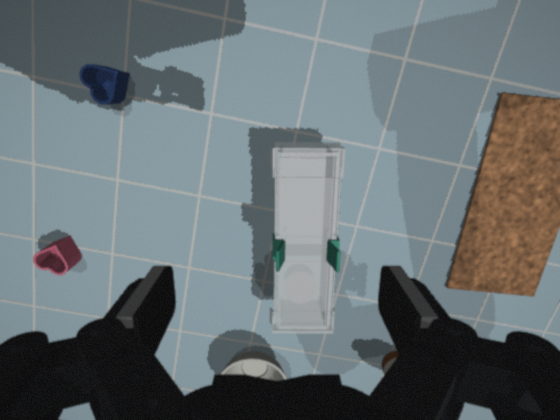

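View pics/w2z.png

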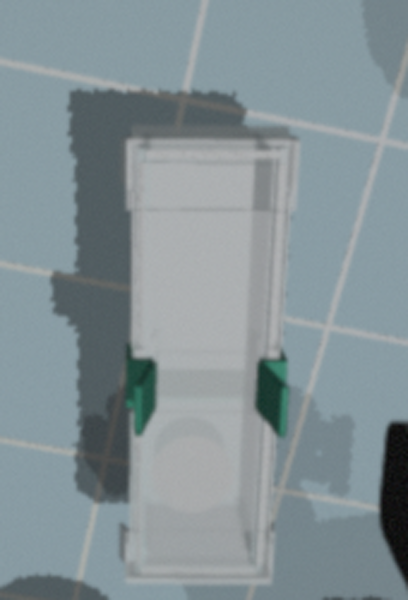

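View pics/s0z.png

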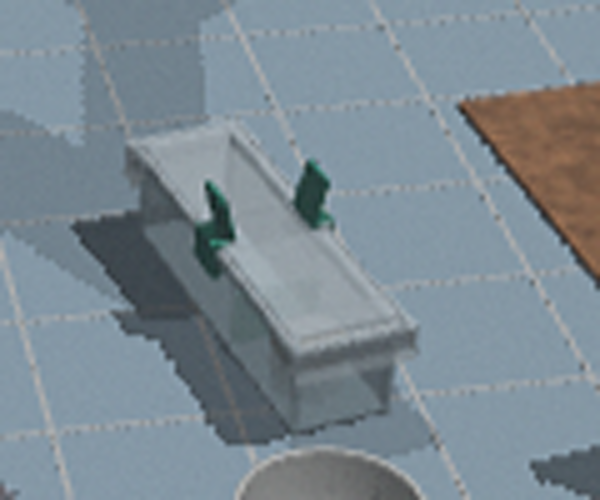

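The wrist view is clear. The sauce pot shows through at the bottom end, which is world +x, and the green tabs are at (279,252) and (334,254). The pink mould is at (57,255) and the mat is at the right. Next I'll measure the cover.

```bash
python3 - <<'E'
from h import *
import pickle
s,ci=pickle.load(open('pics/w2.pkl','rb'));f=cv2.imread('pics/w2.png')
z=np.array([[126,139],[298,139],[273,582],[124,580]])/2.4+[220,90]
P=plane(ci,z,.063);print(P.round(4).tolist(),P.mean(0)); 
for a,b in((0,1),(1,2),(3,2),(0,3)): d=P[b]-P[a];print(np.linalg.norm(d).round(4),np.degrees(np.arctan2(d[1],d[0])).round(2))
hsv=cv2.cvtColor(f,cv2.COLOR_BGR2HSV);k=cv2.inRange(hsv,(70,110,20),(92,255,200))
c,_=cv2.findContours(k,cv2.RETR_EXTERNAL,cv2.CHAIN_APPROX_NONE)
tabs=[]
for q in c:
    if cv2.contourArea(q)<60: continue
    print(cv2.boundingRect(q),cv2.contourArea(q))
    e=cv2.approxPolyDP(q,1.5,True)[:,0]; print([(p.tolist(),plane(ci,p,.091)[0,:2].round(4).tolist()) for p in e])
# mould, mat
for n,lo,hi,zz in(("pink",(160,80,50),(179,255,255),.032),("blue",(105,120,20),(130,255,255),.032)):
    k=cv2.inRange(hsv,lo,hi);c,_=cv2.findContours(k,cv2.RETR_EXTERNAL,cv2.CHAIN_APPROX_NONE);q=max(c,key=cv2.contourArea);print(n,cv2.boundingRect(q),plane(ci,q[:,0],zz).mean(0))
t=pickle.load(open('pics/t1.pkl','rb'))[1]
print(proj(t,[[.557,.075,.063]]))
x,y=cv2.boundingRect(q)[:2]
cv2.imwrite('pics/pz.png',cv2.resize(f[220:290,20:100],None,fx=8,fy=8,interpolation=cv2.INTER_CUBIC))
E
```

```text
[[0.4653, 0.0253, 0.063], [0.451, 0.0957, 0.063], [0.6657, 0.1393, 0.063], [0.6793, 0.0668, 0.063]] [0.56532606 0.08178203 0.063     ]
0.0719 101.43
0.2191 11.48
0.0738 100.56
0.2179 10.98
(328, 240, 12, 31) 245.5
[([338, 240], [0.5385, 0.107]), ([329, 241], [0.5414, 0.0985]), ([328, 260], [0.562, 0.1025]), ([336, 270], [0.5714, 0.1134]), ([338, 269], [0.5698, 0.1151]), ([339, 255], [0.5543, 0.1121]), ([337, 250], [0.5493, 0.1088])]
(273, 240, 11, 30) 212.0
[([274, 240], [0.5512, 0.0442]), ([273, 259], [0.572, 0.0473]), ([277, 261], [0.5734, 0.0518]), ([278, 269], [0.5821, 0.0546]), ([283, 259], [0.57, 0.0573]), ([282, 241], [0.5507, 0.0523])]
pink (34, 236, 47, 39) [ 0.648578   -0.20248513  0.032     ]
blue (80, 65, 49, 39) [ 0.43823597 -0.15725587  0.032     ]
[[231.44851902 237.63134387]]
```

View pics/pz.png

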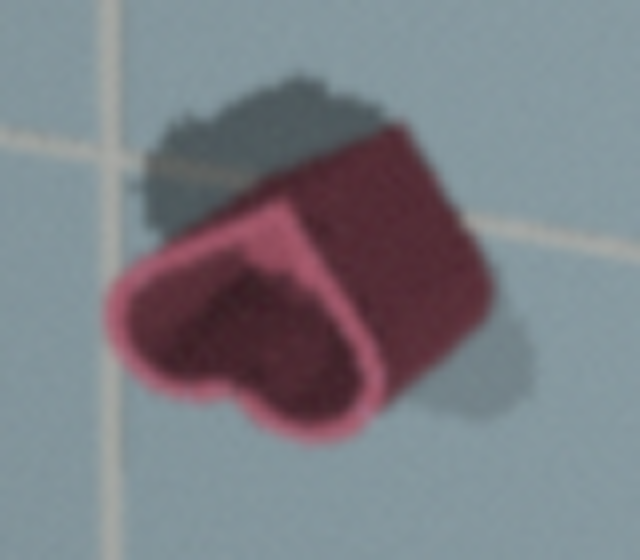

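```bash
python3 - <<'E'
from h import *
import pickle
s,ci=pickle.load(open('pics/t1.pkl','rb'));f=cv2.imread('pics/t1.png')
hsv=cv2.cvtColor(f,cv2.COLOR_BGR2HSV);k=cv2.inRange(hsv,(70,60,20),(92,255,200)); 
n,l,st,ce=cv2.connectedComponentsWithStats(k[200:280,200:270]);print(st,ce+200); 
P=plane(ci,ce[1:]+200,.083);print(P)
E
```

```text
[[   0    0   70   80 5600]] [[234.5 239.5]]
[]
```

View pics/t1z.png

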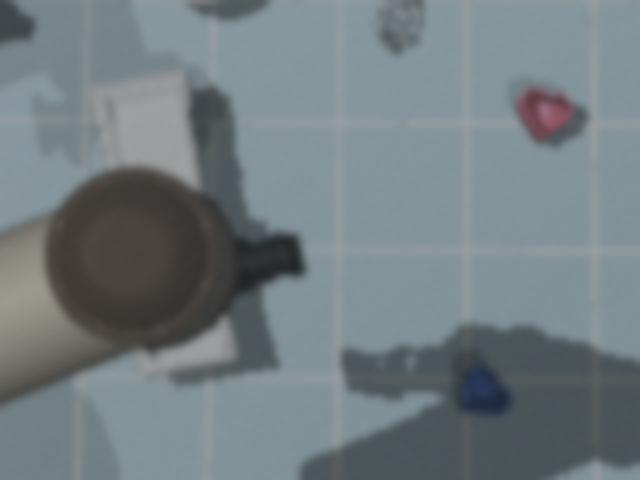

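```bash
python3 - <<'E'
from h import *
from station import env
ci=env.camera_info('top');f=cv2.imread('pics/top0.png')
cv2.imwrite('pics/t0z.png',cv2.resize(f[190:285,200:265],None,fx=6,fy=6,interpolation=cv2.INTER_CUBIC))
b=f.astype(int);k=((b[:,:,1]-b[:,:,2]>25)&(b[:,:,1]>b[:,:,0])).astype(np.uint8)
n,l,st,ce=cv2.connectedComponentsWithStats(k[200:280,200:270])
for i in range(1,n):
  if st[i][4]>5: print(st[i],ce[i]+200,plane(ci,ce[i]+200,.083))
E
```

```text
[38 29  4  7 17] [239.47058824 232.41176471] [[0.57140011 0.04959787 0.083     ]]
[18 34  3  6 15] [218.8 236.8] [[0.55795515 0.11064416 0.083     ]]
```

View pics/t0z.png

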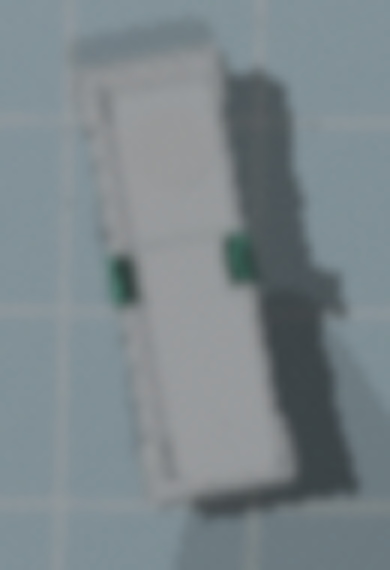

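```bash
python3 - <<'E'
from h import *
from station import env
s=env.get_state();print(s['tcp_pos'])
print(go(s,[.565,.081,.11],down(np.radians(101.4))))
E
```

```text
[0.48902497 0.03464634 0.27142273]
(array([-8.36,  3.03, 16.15]), array([-0.  ,  0.02,  0.11]))
```

Emit:
servo_tool(plan=[{"slide": [-3,1,4],"dr": [0,0,0],"jaw": 1},{"slide": [-6,2,8],"dr": [0,0,0],"jaw": 1},{"slide": [-8,3,11],"dr": [0,0,0],"jaw": 1},{"slide": [-8.4,3,14],"dr": [0,0,0],"jaw": 1},{"slide": [-8.4,3,16],"dr": [0,0,0],"jaw": 1},{"slide": [-8.4,3,16],"dr": [0,0,0],"jaw": 1},{"slide": [-8.4,3,16],"dr": [0,0,0],"jaw": 1}])

```text
time: 3.0
tcp_pos: [0.5656, 0.0809, 0.1116]
ee_rot: [0.0, -0.101, 0.995, -0.0]
contact_force: [0.3, 0.7, 1.2]
gripper_width: 0.0853
```

```bash
python3 snap.py wrist w3;python3 snap.py scene s3; python3 -c "
import cv2
f=cv2.imread('pics/s3.png');cv2.imwrite('pics/s3z.png',cv2.resize(f[130:260,250:400],None,fx=5,fy=4.6,interpolation=cv2.INTER_CUBIC))"
```

```text
3.0 [0.5656 0.0809 0.1116] [0.3 0.7 1.2]
3.05 [0.5661 0.0812 0.1126] [ 0.3 -0.5  0.4]
```

View pics/w3.png

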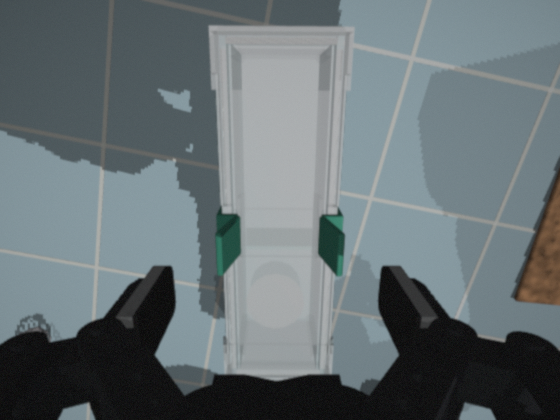

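View pics/s3z.png

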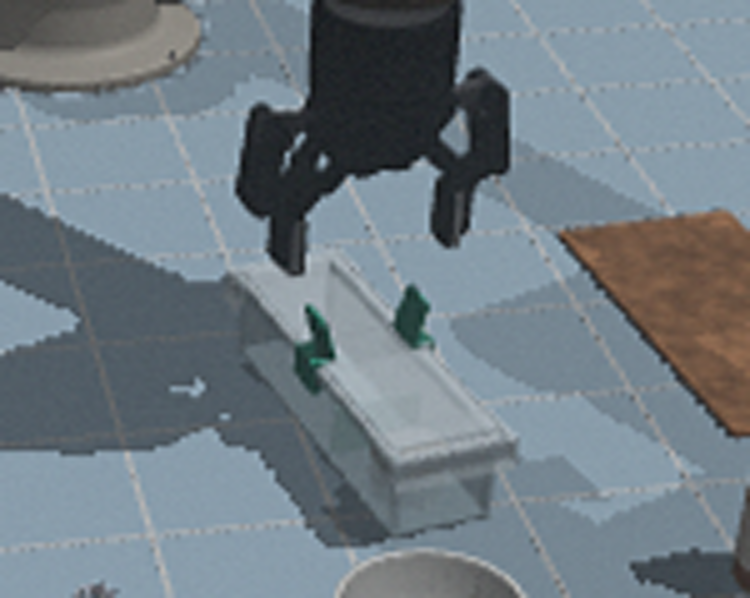

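The tabs are at (217–240) and (320–344), close to centred between the fingers. I'll refine from this close view.

```bash
cat > tabs.py <<'E'
import sys,pickle
from h import *
def run(name,ztop=.0915):
    s,ci=pickle.load(open(f'pics/{name}.pkl','rb'));f=cv2.imread(f'pics/{name}.png')
    hsv=cv2.cvtColor(f,cv2.COLOR_BGR2HSV);k=cv2.inRange(hsv,(65,90,20),(95,255,220))
    c,_=cv2.findContours(k,cv2.RETR_EXTERNAL,cv2.CHAIN_APPROX_NONE)
    for q in sorted(c,key=cv2.contourArea)[-2:]:
        e=cv2.approxPolyDP(q,2,True)[:,0]; print([(p.tolist(),plane(ci,p,ztop)[0,:2].round(4).tolist()) for p in e])
if __name__=="__main__":run(sys.argv[1],float(sys.argv[2]))
E
python3 tabs.py w3 .0915
python3 - <<'E'
import cv2
f=cv2.imread('pics/w3.png');cv2.imwrite('pics/w3z.png',cv2.resize(f[190:290,200:360],None,fx=5,fy=5,interpolation=cv2.INTER_CUBIC))
E
```

```text
[([339, 212], [0.539, 0.1066]), ([336, 216], [0.5413, 0.1057]), ([326, 215], [0.5418, 0.1007]), ([321, 218], [0.5438, 0.0986]), ([319, 253], [0.5625, 0.1021]), ([337, 275], [0.5729, 0.1143]), ([341, 274], [0.5719, 0.1162]), ([343, 245], [0.5558, 0.113]), ([342, 216], [0.5408, 0.1086])]
[([219, 210], [0.5498, 0.0485]), ([215, 237], [0.5644, 0.0487]), ([217, 273], [0.5842, 0.0527]), ([221, 275], [0.585, 0.0549]), ([239, 253], [0.5707, 0.062]), ([239, 228], [0.5572, 0.0597]), ([236, 215], [0.5507, 0.0571]), ([222, 215], [0.5521, 0.0503])]
```

View pics/w3z.png

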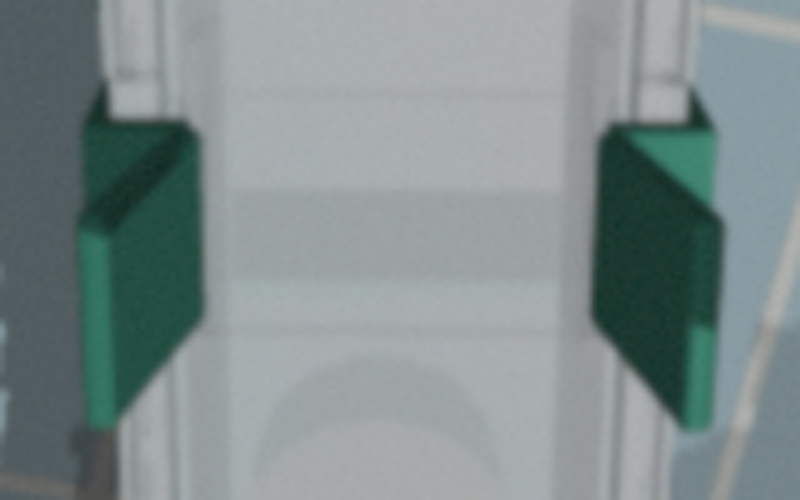

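```bash
python3 - <<'E'
from h import *
import pickle
s,ci=pickle.load(open('pics/w3.pkl','rb'))
uv=np.array([[80,225],[92,425],[722,225],[710,425]])/5+[200,190]
P=plane(ci,uv,.0915);print(P.round(4));L=P[:2].mean(0);Rr=P[2:].mean(0);d=Rr-L;m=(L+Rr)/2
print(m,np.linalg.norm(d),np.degrees(np.arctan2(d[1],d[0])),[np.degrees(np.arctan2(*(P[i+1]-P[i])[1::-1])) for i in(0,2)])
from station import env
s=env.get_state();print(s['tcp_pos'],go(s,[m[0],m[1],.066],down(np.radians(101.4))))
E
```

```text
[[0.5632 0.049  0.0915]
 [0.5852 0.0536 0.0915]
 [0.5503 0.1123 0.0915]
 [0.5724 0.1168 0.0915]]
[0.56777693 0.08292383 0.0915    ] 0.06457929653742729 101.4923940131678 [np.float64(11.71123471821229), np.float64(11.560146143217452)]
[0.5661449  0.08133812 0.11299862] (array([-0.18,  0.12,  4.7 ]), array([0.01, 0.18, 0.15]))
```

Emit:
servo_tool(plan=[{"slide": [-0.15,0.1,1.5],"dr": [0,0,0],"jaw": 1},{"slide": [-0.15,0.1,3],"dr": [0,0,0],"jaw": 1},{"slide": [-0.15,0.1,4],"dr": [0,0,0],"jaw": 1},{"slide": [-0.15,0.1,4.6],"dr": [0,0,0],"jaw": 1},{"slide": [-0.15,0.1,4.6],"dr": [0,0,0],"jaw": 1},{"slide": [-0.15,0.1,4.6],"dr": [0,0,0],"jaw": 1}])

```text
time: 3.7
tcp_pos: [0.5668, 0.0826, 0.066]
ee_rot: [0.001, -0.101, 0.995, 0.0]
contact_force: [1.0, -0.6, 0.1]
gripper_width: 0.0856
```

```bash
python3 snap.py wrist w4;python3 snap.py scene s4; python3 -c "
import cv2
f=cv2.imread('pics/s4.png');cv2.imwrite('pics/s4z.png',cv2.resize(f[150:250,270:390],None,fx=6,fy=6,interpolation=cv2.INTER_CUBIC))"
```

```text
3.7 [0.5668 0.0826 0.066 ] [ 1.  -0.6  0.1]
3.75 [0.5668 0.0827 0.0661] [ 0.4 -0.3 -0.3]
```

View pics/w4.png

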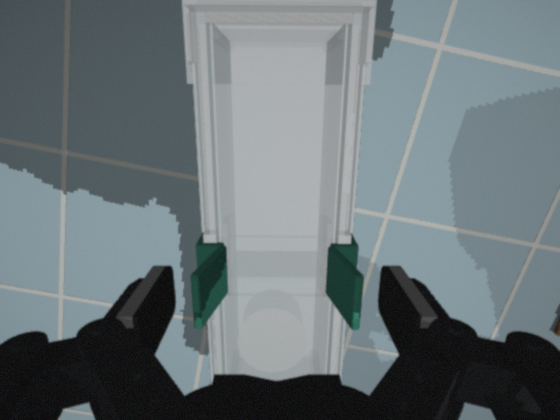

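View pics/s4z.png

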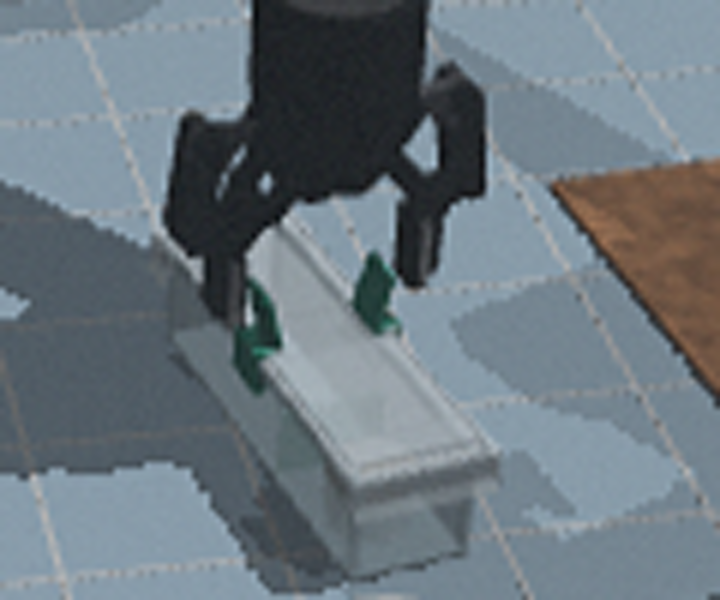

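Emit:
servo_tool(plan=[{"slide": [0,0,0],"dr": [0,0,0],"jaw": 0.5},{"slide": [0,0,0],"dr": [0,0,0],"jaw": 0.5},{"slide": [0,0,0],"dr": [0,0,0],"jaw": 0.5},{"slide": [0,0,0],"dr": [0,0,0],"jaw": 0.5},{"slide": [0,0,0],"dr": [0,0,0],"jaw": 0.5},{"slide": [0,0,0],"dr": [0,0,0],"jaw": 0.5}], force=30)

```text
time: 4.4
tcp_pos: [0.5669, 0.0827, 0.0658]
ee_rot: [0.001, -0.101, 0.995, 0.0]
contact_force: [0.1, -0.1, 4.7]
gripper_width: 0.0494
```

```bash
python3 snap.py wrist w5;python3 snap.py scene s5; python3 -c "
import cv2
f=cv2.imread('pics/s5.png');cv2.imwrite('pics/s5z.png',cv2.resize(f[150:250,270:390],None,fx=6,fy=6,interpolation=cv2.INTER_CUBIC))"
```

```text
4.4 [0.5669 0.0827 0.0658] [ 0.1 -0.1  4.7]
4.45 [0.567  0.0827 0.0658] [ 1.3 -0.1  4.4]
```

View pics/w5.png

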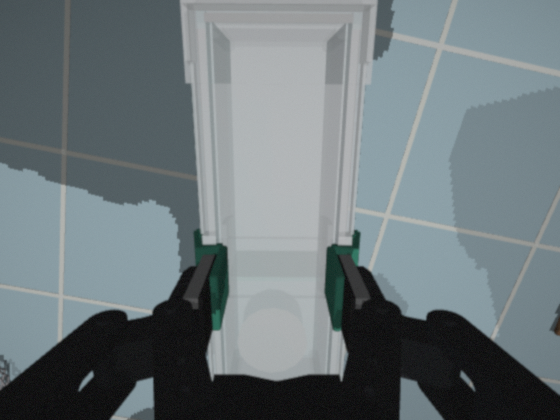

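View pics/s5z.png

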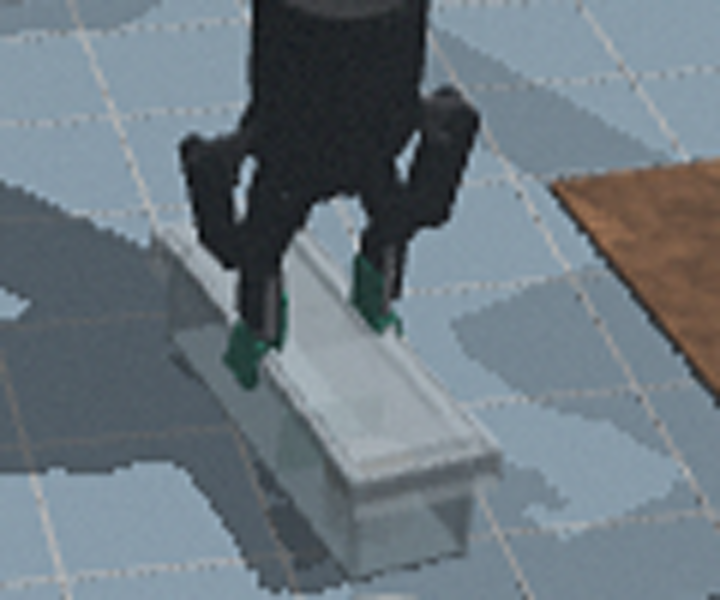

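Both tabs are upright in the wrist and scene views. The opening is 49 mm and the seal pushes up with about 4.5 N, so both hooks look free. I'll lift slowly.

Emit:
servo_tool(plan=[{"slide": [0,0,-0.3],"dr": [0,0,0],"jaw": 0.5},{"slide": [0,0,-0.7],"dr": [0,0,0],"jaw": 0.5},{"slide": [0,0,-1.2],"dr": [0,0,0],"jaw": 0.5},{"slide": [0,0,-1.8],"dr": [0,0,0],"jaw": 0.5},{"slide": [0,0,-2.5],"dr": [0,0,0],"jaw": 0.5},{"slide": [0,0,-3.5],"dr": [0,0,0],"jaw": 0.5},{"slide": [0,0,-4],"dr": [0,0,0],"jaw": 0.5}])

```text
time: 5.2
tcp_pos: [0.5668, 0.0827, 0.1068]
ee_rot: [0.001, -0.101, 0.995, 0.0]
contact_force: [0.3, 0.4, -1.3]
gripper_width: 0.0499
```

```bash
python3 snap.py scene s6; python3 -c "
import cv2
f=cv2.imread('pics/s6.png');cv2.imwrite('pics/s6z.png',cv2.resize(f[120:250,250:400],None,fx=5,fy=4.6,interpolation=cv2.INTER_CUBIC))"
```

```text
5.2 [0.5668 0.0827 0.1068] [ 0.3  0.4 -1.3]
```

View pics/s6z.png

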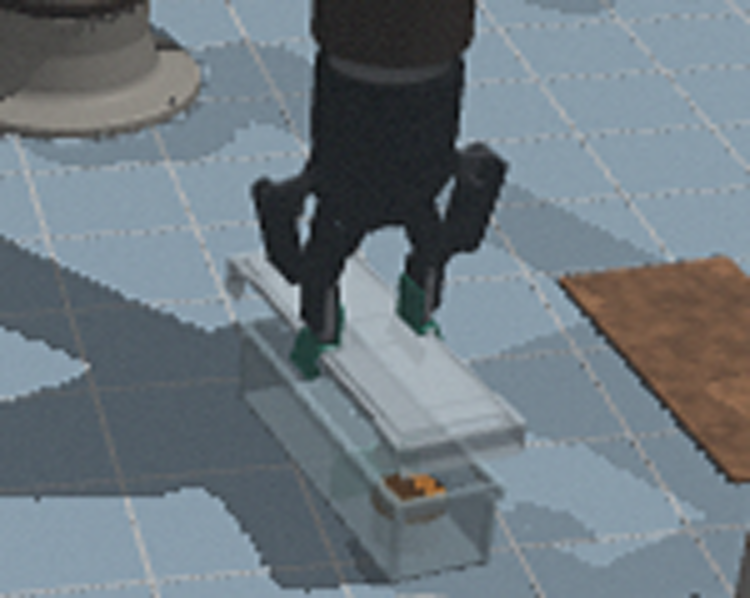

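```bash
python3 - <<'E'
from h import *
import pickle
s,ci=pickle.load(open('pics/w2.pkl','rb'));f=cv2.imread('pics/w2.png')
hsv=cv2.cvtColor(f,cv2.COLOR_BGR2HSV);k=cv2.inRange(hsv,(0,60,40),(25,255,255));k[:,:430]=0;k[300:]=0
c,_=cv2.findContours(k,cv2.RETR_EXTERNAL,cv2.CHAIN_APPROX_NONE);q=max(c,key=cv2.contourArea)
e=cv2.approxPolyDP(q,6,True)[:,0];print([(p.tolist(),plane(ci,p,.005)[0,:2].round(4).tolist()) for p in e])
from station import env
s=env.get_state();print(s['tcp_pos'],go(s,[.479,.333,.107],down(np.radians(95.4))))
print(s['q'])
E
```

```text
[([502, 93], [0.3629, 0.2655]), ([447, 286], [0.6068, 0.2881]), ([533, 295], [0.5969, 0.4051]), ([559, 227], [0.4995, 0.397]), ([559, 99], [0.3563, 0.3306])]
[0.56714367 0.0828024  0.10734346] (array([ 3.62, 26.28,  0.03]), array([0.03, 0.17, 6.17]))
[ 4.27716689e-01  4.14686917e-01 -2.88117900e-01  4.62513106e-04
 -8.64955926e-01 -1.79686444e+00]
```

Emit:
servo_tool(plan=[{"slide": [0,1,-2],"dr": [0,0,0],"jaw": 0.5},{"slide": [0.5,4,-3],"dr": [0,0,1],"jaw": 0.5},{"slide": [1,8,-3],"dr": [0,0,2],"jaw": 0.5},{"slide": [1.7,12,-3],"dr": [0,0,3],"jaw": 0.5},{"slide": [2.4,16,-3],"dr": [0,0,4.5],"jaw": 0.5},{"slide": [3,20,-3],"dr": [0,0,5.5],"jaw": 0.5},{"slide": [3.4,23.5,-2],"dr": [0,0,6.2],"jaw": 0.5},{"slide": [3.5,26.5,0],"dr": [0,0,6.2],"jaw": 0.5}])

```text
time: 6.05
tcp_pos: [0.4789, 0.3379, 0.1069]
ee_rot: [0.002, -0.047, 0.999, 0.002]
contact_force: [1.2, 0.5, -1.8]
gripper_width: 0.0498
```

```bash
python3 - <<'E'
from h import *
from station import env
s=env.get_state();print(s['time'],s['tcp_pos'],go(s,[.480,.335,.034],down(np.radians(95.4))),s['q'],s['contact_force'])
E
```

```text
6.05 [0.47885246 0.33789521 0.10694116] (array([-0.06, -0.32,  7.29]), array([0.18, 0.2 , 0.03])) [ 8.90818911e-01  4.33425585e-01 -2.57139574e-01  3.90190905e-04
 -8.75574842e-01 -2.36709091e+00] [ 1.16316905  0.53919217 -1.83768145]
```

Emit:
servo_tool(plan=[{"slide": [0,-0.2,2],"dr": [0,0,0],"jaw": 0.5},{"slide": [0,-0.2,4],"dr": [0,0,0],"jaw": 0.5},{"slide": [0,-0.2,6],"dr": [0,0,0],"jaw": 0.5},{"slide": [0,-0.2,7],"dr": [0,0,0],"jaw": 0.5},{"slide": [0,-0.2,7.3],"dr": [0,0,0],"jaw": 0.5},{"slide": [0,-0.2,7.3],"dr": [0,0,0],"jaw": 0.5}])

```text
time: 6.65
tcp_pos: [0.4793, 0.3332, 0.0325]
ee_rot: [0.0, -0.047, 0.999, -0.0]
contact_force: [-0.6, 0.3, -1.7]
gripper_width: 0.0493
```

Emit:
servo_tool(plan=[{"slide": [0,0,0.2],"dr": [0,0,0],"jaw": 0.5},{"slide": [0,0,0.4],"dr": [0,0,0],"jaw": 0.5},{"slide": [0,0,0.4],"dr": [0,0,0],"jaw": 0.5}])

```text
time: 6.95
tcp_pos: [0.4792, 0.3332, 0.0287]
ee_rot: [0.0, -0.047, 0.999, 0.0]
contact_force: [0.3, -0.5, -1.1]
gripper_width: 0.0496
```

```bash
python3 snap.py wrist w7; python3 snap.py scene s7; python3 -c "
import cv2
f=cv2.imread('pics/s7.png');cv2.imwrite('pics/s7z.png',cv2.resize(f[120:250,310:460],None,fx=5,fy=4.6,interpolation=cv2.INTER_CUBIC))"
```

```text
6.95 [0.4792 0.3332 0.0287] [ 0.3 -0.5 -1.1]
7.0 [0.4792 0.3332 0.0287] [ 0.3  0.1 -1.1]
```

View pics/s7z.png

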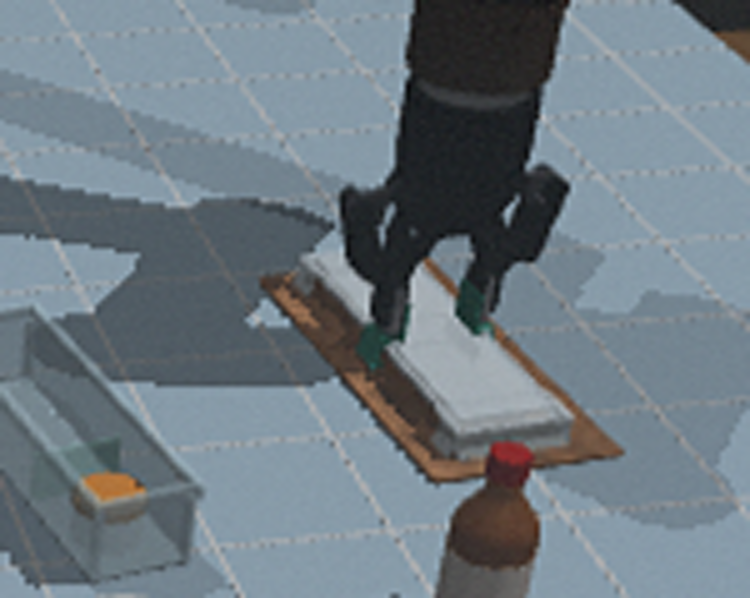

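The cover is nearly down and the scale still reads its weight. I'll go on in small steps.

Emit:
servo_tool(plan=[{"slide": [0,0,0.15],"dr": [0,0,0],"jaw": 0.5},{"slide": [0,0,0.15],"dr": [0,0,0],"jaw": 0.5}])

```text
time: 7.25
tcp_pos: [0.4794, 0.3334, 0.0281]
ee_rot: [0.0, -0.047, 0.999, 0.0]
contact_force: [-1.7, -0.4, 5.1]
gripper_width: 0.05
```

Emit:
servo_tool(plan=[{"slide": [0,0,0.15],"dr": [0,0,0],"jaw": 0.5},{"slide": [0,0,0.15],"dr": [0,0,0],"jaw": 0.5}])

```text
time: 7.45
tcp_pos: [0.4794, 0.3334, 0.028]
ee_rot: [0.001, -0.047, 0.999, 0.0]
contact_force: [-2.7, -2.2, 12.6]
gripper_width: 0.05
```

Touchdown at TCP z of about 0.028, so cover_mid sits about 22 mm above the TCP. I'll relax and open.

Emit:
servo_tool(plan=[{"slide": [0,0,-0.25],"dr": [0,0,0],"jaw": 0.5},{"slide": [0,0,-0.25],"dr": [0,0,0],"jaw": 1},{"slide": [0,0,-0.25],"dr": [0,0,0],"jaw": 1},{"slide": [0,0,-0.25],"dr": [0,0,0],"jaw": 1},{"slide": [0,0,-0.25],"dr": [0,0,0],"jaw": 1},{"slide": [0,0,-0.25],"dr": [0,0,0],"jaw": 1},{"slide": [0,0,-2],"dr": [0,0,0],"jaw": 1},{"slide": [0,0,-6],"dr": [0,0,0],"jaw": 1}])

```text
time: 8.25
tcp_pos: [0.4772, 0.3312, 0.0824]
ee_rot: [-0.003, -0.046, 0.999, -0.003]
contact_force: [0.1, 0.2, 0.5]
gripper_width: 0.0855
```

Emit:
servo_tool(plan=[{"slide": [0,-3,-4],"dr": [0,0,0],"jaw": 1},{"slide": [0,-7,-8],"dr": [0,0,0],"jaw": 1},{"slide": [0,-11,-12],"dr": [0,0,0],"jaw": 1},{"slide": [0,-15,-16],"dr": [0,0,0],"jaw": 1},{"slide": [0,-18,-16],"dr": [0,0,0],"jaw": 1},{"slide": [0,-20,-16],"dr": [0,0,0],"jaw": 1},{"slide": [0,-20,-16],"dr": [0,0,0],"jaw": 1},{"slide": [0,-20,-16],"dr": [0,0,0],"jaw": 1}])

```text
time: 9.05
tcp_pos: [0.4976, 0.1338, 0.2452]
ee_rot: [-0.0, -0.046, 0.999, 0.0]
contact_force: [0.8, 0.2, -0.3]
gripper_width: 0.0851
```

```bash
python3 snap.py wrist w8; python3 snap.py top t8
```

```text
9.05 [0.4976 0.1338 0.2452] [ 0.8  0.2 -0.3]
9.1 [0.4976 0.1343 0.245 ] [-0.5  0.5 -0.3]
```

View pics/w8.png

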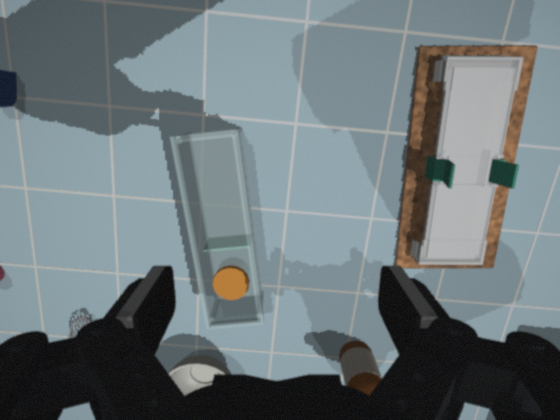

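View pics/t8.png

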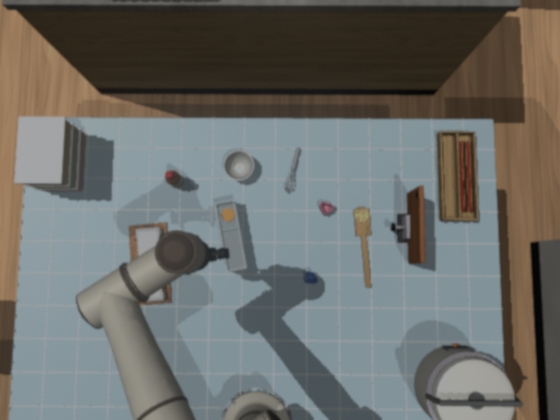

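```bash
python3 - <<'E'
from h import *
import pickle
s,ci=pickle.load(open('pics/w8.pkl','rb'))
P=plane(ci,[[172,135],[241,129],[263,322],[210,327]],.058);print(P.round(4).tolist(),P.mean(0))
for a,b in((0,1),(1,2),(3,2),(0,3)): d=P[b]-P[a];print(np.linalg.norm(d).round(4),np.degrees(np.arctan2(d[1],d[0])).round(2))
s,ci=pickle.load(open('pics/w2.pkl','rb'))
H=np.array([[285,200],[238,390],[108,300],[378,400],[200,400],[310,440]])/8+[20,220]
P=plane(ci,H,.032);print(P.round(4))
d=P[1]-P[0];print(np.degrees(np.arctan2(d[1],d[0])),np.linalg.norm(d))
d=P[5]-P[4];print("lobes y",np.degrees(np.arctan2(d[1],d[0])),np.linalg.norm(d))
d=P[3]-P[2];print(np.degrees(np.arctan2(d[1],d[0])),np.linalg.norm(d))
f=cv2.imread('pics/w2.png');hsv=cv2.cvtColor(f,cv2.COLOR_BGR2HSV);k=cv2.inRange(hsv,(160,80,50),(179,255,255))
from station import env
s=env.get_state();print(s['tcp_pos'],s['q'],go(s,[.58,-.20,.20],down(np.radians(101.5))))
E
```

```text
[[0.4665, 0.0326, 0.058], [0.4551, 0.0963, 0.058], [0.6622, 0.1333, 0.058], [0.6741, 0.0752, 0.058]] [0.56446749 0.08434398 0.058     ]
0.0648 100.08
0.2104 10.12
0.0593 101.53
0.212 11.6
[[ 0.6341 -0.2048  0.032 ]
 [ 0.6675 -0.2114  0.032 ]
 [ 0.6561 -0.2307  0.032 ]
 [ 0.665  -0.1904  0.032 ]
 [ 0.6704 -0.217   0.032 ]
 [ 0.674  -0.2005  0.032 ]]
-11.108379540088498 0.034040956871120735
lobes y 77.73098334432045 0.01693679745457983
77.48541416735061 0.04125146732812331
[0.49763322 0.13469633 0.24483733] [ 5.79416183e-01  1.88218216e-01 -2.34305720e-01 -1.46029932e-04
 -1.14905189e+00 -2.05590547e+00] (array([ -5.05, -34.1 ,   4.49]), array([-0.01, -0.04, -6.1 ]))
```

```bash
python3 - <<'E'
from h import *
from station import env
s=env.get_state();print(go(s,[.63,-.204,.15],down(np.radians(78))))
E
```

```text
(array([-10.  , -34.96,   9.48]), array([-0.02, -0.04, 17.4 ]))
```

Emit:
servo_tool(plan=[{"slide": [-1.2,-4.5,0.5],"dr": [0,0,2],"jaw": 0.75},{"slide": [-2.4,-9,1],"dr": [0,0,4.5],"jaw": 0.75},{"slide": [-3.7,-13.5,1.5],"dr": [0,0,7],"jaw": 0.75},{"slide": [-5,-18,2],"dr": [0,0,9.5],"jaw": 0.75},{"slide": [-6.3,-22.5,3.5],"dr": [0,0,12],"jaw": 0.75},{"slide": [-7.6,-27,5.5],"dr": [0,0,14.5],"jaw": 0.75},{"slide": [-9,-31.5,7.5],"dr": [0,0,17.4],"jaw": 0.75},{"slide": [-10,-35,9.5],"dr": [0,0,17.4],"jaw": 0.75}])

```text
time: 9.95
tcp_pos: [0.6313, -0.2062, 0.1486]
ee_rot: [-0.0, 0.105, 0.994, -0.0]
contact_force: [0.5, 1.3, 0.1]
gripper_width: 0.064
```

Emit:
servo_tool(plan=[{"slide": [0,0,0],"dr": [0,0,0],"jaw": 0.75},{"slide": [0,0,0],"dr": [0,0,0],"jaw": 0.75},{"slide": [0,0,0],"dr": [0,0,0],"jaw": 0.75}])

```text
time: 10.25
tcp_pos: [0.6305, -0.2039, 0.1505]
ee_rot: [0.0, 0.104, 0.995, -0.0]
contact_force: [-0.5, 0.2, -0.3]
gripper_width: 0.0641
```

```bash
python3 snap.py wrist w9
```

```text
10.25 [ 0.6305 -0.2039  0.1505] [-0.5  0.2 -0.3]
```

View pics/w9.png

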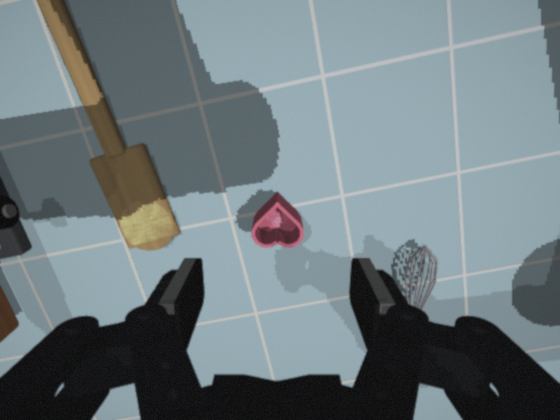

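The pink heart is at (277,222), point up, aligned with the jaws. Both the spatula and the whisk are clear.

```bash
python3 - <<'E'
from h import *
import pickle
s,ci=pickle.load(open('pics/w9.pkl','rb'));f=cv2.imread('pics/w9.png')
hsv=cv2.cvtColor(f,cv2.COLOR_BGR2HSV);k=cv2.inRange(hsv,(160,80,40),(179,255,255))
c,_=cv2.findContours(k,cv2.RETR_EXTERNAL,cv2.CHAIN_APPROX_NONE);q=max(c,key=cv2.contourArea);print(cv2.boundingRect(q))
cv2.imwrite('pics/w9z.png',cv2.resize(f[180:260,235:320],None,fx=7,fy=7,interpolation=cv2.INTER_CUBIC))
E
```

```text
(252, 193, 51, 54)
```

View pics/w9z.png

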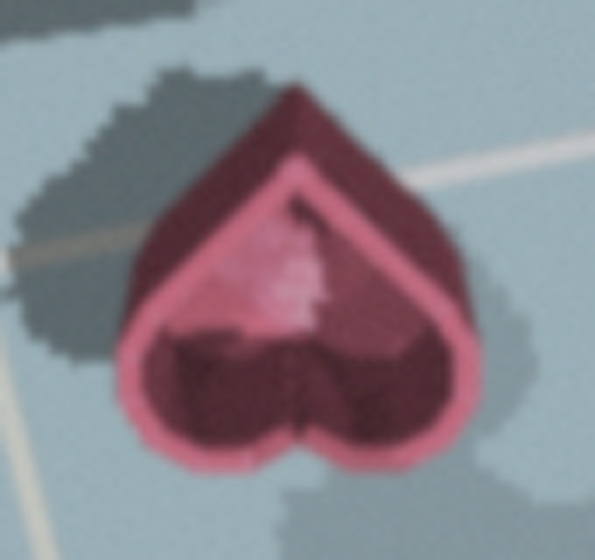

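```bash
python3 - <<'E'
from h import *
import pickle
from station import env
s,ci=pickle.load(open('pics/w9.pkl','rb'))
H=np.array([[298,155],[118,370],[482,370],[220,472],[372,472]])/7+[235,180]
P=plane(ci,H,.032);print(P.round(4))
d=P[4]-P[3];y=np.degrees(np.arctan2(d[1],d[0]));print(y,np.linalg.norm(P[2]-P[1]))
a=np.radians(y-90);u=np.array([np.cos(a),np.sin(a),0])
m1=P[0]+.026*u;m2=(P[3]+P[4])/2-.0125*u;m3=(P[1]+P[2])/2;print(m1,m2,m3)
m=(m1+m2)/2
s=env.get_state();print(go(s,[m[0],m[1],.007],down(np.radians(78))))
E
```

```text
[[ 0.6348 -0.2046  0.032 ]
 [ 0.6558 -0.2302  0.032 ]
 [ 0.6645 -0.1892  0.032 ]
 [ 0.6707 -0.2215  0.032 ]
 [ 0.6744 -0.2041  0.032 ]]
77.99959729470284 0.04185169694078274
[ 0.66024742 -0.20996262  0.032     ] [ 0.66034325 -0.21020631  0.032     ] [ 0.66016126 -0.20970119  0.032     ]
(array([-3.03, -0.02, 14.42]), array([0.  , 0.07, 0.08]))
```

Emit:
servo_tool(plan=[{"slide": [-1.5,0,3.5],"dr": [0,0,0],"jaw": 0.75},{"slide": [-3,0,7],"dr": [0,0,0],"jaw": 0.75},{"slide": [-3,0,10],"dr": [0,0,0],"jaw": 0.75},{"slide": [-3,0,12.5],"dr": [0,0,0],"jaw": 0.75},{"slide": [-3,0,14],"dr": [0,0,0],"jaw": 0.75},{"slide": [-3,0,14.4],"dr": [0,0,0],"jaw": 0.75},{"slide": [-3,0,14.4],"dr": [0,0,0],"jaw": 0.75}])

```text
time: 11.0
tcp_pos: [0.6599, -0.2108, 0.0072]
ee_rot: [0.001, 0.104, 0.995, -0.0]
contact_force: [0.1, 0.1, 0.3]
gripper_width: 0.0639
```

Emit:
servo_tool(plan=[{"slide": [0,0,0],"dr": [0,0,0],"jaw": 0.35},{"slide": [0,0,0],"dr": [0,0,0],"jaw": 0.35},{"slide": [0,0,0],"dr": [0,0,0],"jaw": 0.35},{"slide": [0,0,0],"dr": [0,0,0],"jaw": 0.35},{"slide": [0,0,0],"dr": [0,0,0],"jaw": 0.35}], force=20)

```text
time: 11.5
tcp_pos: [0.6606, -0.2115, 0.0084]
ee_rot: [0.002, 0.105, 0.995, -0.0]
contact_force: [-1.7, 1.5, 6.9]
gripper_width: 0.0413
```

```bash
python3 snap.py wrist w10
```

```text
11.5 [ 0.6606 -0.2115  0.0084] [-1.7  1.5  6.9]
```

View pics/w10.png

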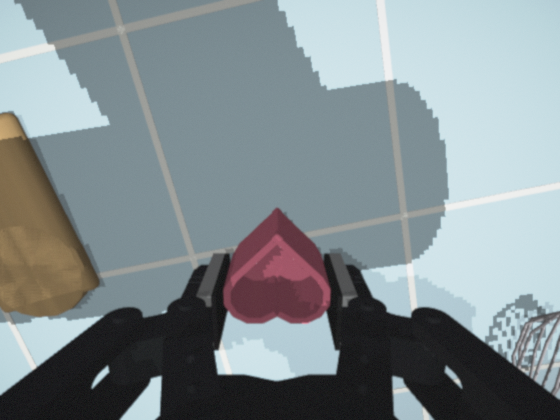

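```bash
python3 - <<'E'
from h import *
from station import env
s=env.get_state();print(go(s,[.60,-.07,.15],down(np.radians(136))))
E
```

```text
(array([  8.83,  12.58, -14.19]), array([ -0.1 ,   0.19, -58.02]))
```

Emit:
servo_tool(plan=[{"slide": [0,0,-2],"dr": [0,0,0],"jaw": 0.35},{"slide": [0,0,-5],"dr": [0,0,-6],"jaw": 0.35},{"slide": [1,2,-8],"dr": [0,0,-14],"jaw": 0.35},{"slide": [2.5,4,-11],"dr": [0,0,-22],"jaw": 0.35},{"slide": [4,6,-14],"dr": [0,0,-30],"jaw": 0.35},{"slide": [5.5,8,-14.2],"dr": [0,0,-38],"jaw": 0.35},{"slide": [7,10.5,-14.2],"dr": [0,0,-46],"jaw": 0.35},{"slide": [8.8,12.6,-14.2],"dr": [0,0,-54],"jaw": 0.35}])

```text
time: 12.35
tcp_pos: [0.5991, -0.0688, 0.1487]
ee_rot: [0.0, -0.36, 0.933, 0.0]
contact_force: [-0.1, 1.0, -0.0]
gripper_width: 0.0415
```

```bash
python3 - <<'E'
from h import *
from station import env
s=env.get_state();print(s['tcp_pos'],s['q'],go(s,[.525,.0816,.15],down(np.radians(191.4))))
E
```

```text
[ 0.59906758 -0.06877703  0.14868917] [ 1.53731891e-01  4.15938379e-01 -1.63312654e-01 -4.04106504e-04
 -9.90651006e-01 -9.86760512e-01] (array([-4.63, 16.11, -0.13]), array([-4.000e-02,  4.000e-02, -5.914e+01]))
```

Emit:
servo_tool(plan=[{"slide": [-0.7,2.3,0],"dr": [0,0,-8],"jaw": 0.35},{"slide": [-1.3,4.6,0],"dr": [0,0,-16],"jaw": 0.35},{"slide": [-2,7,0],"dr": [0,0,-24],"jaw": 0.35},{"slide": [-2.7,9.3,0],"dr": [0,0,-32],"jaw": 0.35},{"slide": [-3.4,11.6,0],"dr": [0,0,-40],"jaw": 0.35},{"slide": [-4,14,0],"dr": [0,0,-48],"jaw": 0.35},{"slide": [-4.6,16.1,0],"dr": [0,0,-55],"jaw": 0.35},{"slide": [-4.6,16.1,0],"dr": [0,0,-59.2],"jaw": 0.35}])

```text
time: 13.15
tcp_pos: [0.5249, 0.0823, 0.1485]
ee_rot: [-0.0, 0.774, -0.633, -0.0]
contact_force: [0.4, -0.4, -1.5]
gripper_width: 0.0415
```

Emit:
servo_tool(plan=[{"slide": [0,0,0],"dr": [0,0,0],"jaw": 0.35},{"slide": [0,0,0],"dr": [0,0,0],"jaw": 0.35},{"slide": [0,0,0],"dr": [0,0,0],"jaw": 0.35}])

```text
time: 13.45
tcp_pos: [0.5261, 0.0803, 0.1483]
ee_rot: [0.0, 0.772, -0.636, -0.0]
contact_force: [-0.8, 0.1, -0.6]
gripper_width: 0.0412
```

```bash
python3 snap.py wrist w11; python3 snap.py top t11;python3 -c "
import cv2
f=cv2.imread('pics/t11.png');cv2.imwrite('pics/t11z.png',cv2.resize(f[185:320,120:270],None,fx=5,fy=4.4,interpolation=cv2.INTER_CUBIC))"
```

```text
13.45 [0.5261 0.0803 0.1483] [-0.8  0.1 -0.6]
13.5 [0.5262 0.0803 0.1483] [0.4 0.8 0.1]
```

View pics/w11.png

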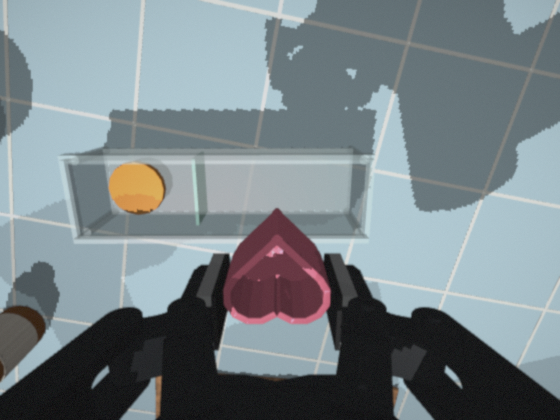

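View pics/t11z.png

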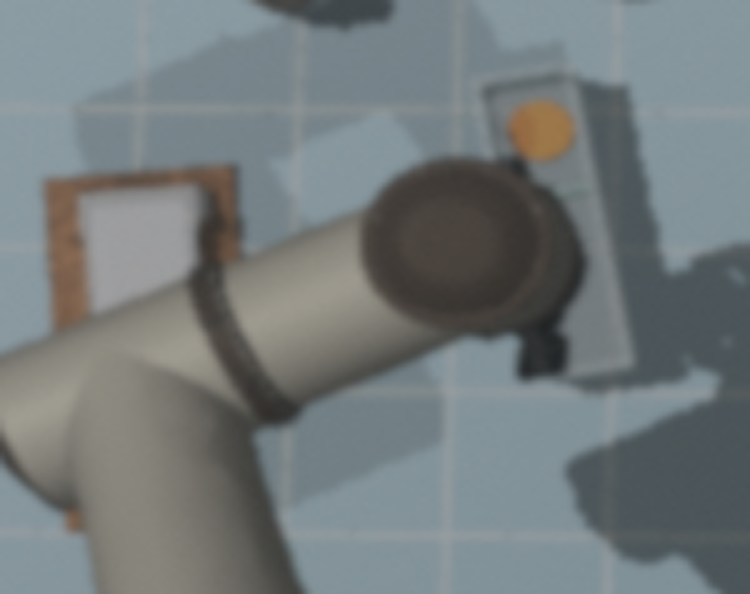

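```bash
python3 - <<'E'
from h import *
import pickle
from station import env
f=cv2.imread('pics/w11.png');cv2.imwrite('pics/w11z.png',cv2.resize(f[140:250,50:390],None,fx=2.3,fy=2.3,interpolation=cv2.INTER_CUBIC))
s,ci=pickle.load(open('pics/w11.pkl','rb'))
P=plane(ci,[[62,156],[374,155],[368,240],[78,240]],.058);print(P.round(4).tolist(),P.mean(0))
for a,b in((1,0),(2,3),(0,3),(1,2)): d=P[b]-P[a];print(np.linalg.norm(d).round(4),np.degrees(np.arctan2(d[1],d[0])).round(2))
# verify with expected box pose
c=np.array([.566,.083,0]);a=np.radians(11.4);X=np.array([np.cos(a),np.sin(a),0]);Y=np.array([-X[1],X[0],0])
print(proj(ci,[c+sx*.1065*X+sy*.032*Y+[0,0,.058] for sx,sy in((1,-1),(-1,-1),(-1,1),(1,1))]).round(1))
E
```

```text
[[0.674, 0.0714, 0.058], [0.4687, 0.031, 0.058], [0.4562, 0.0914, 0.058], [0.6619, 0.1311, 0.058]] [0.56519038 0.08122212 0.058     ]
0.2092 11.13
0.2095 10.93
0.061 101.41
0.0617 101.66
[[ 57.8 157.1]
 [375.3 154.6]
 [368.6 242.6]
 [ 74.8 244.9]]
```

View pics/w11z.png

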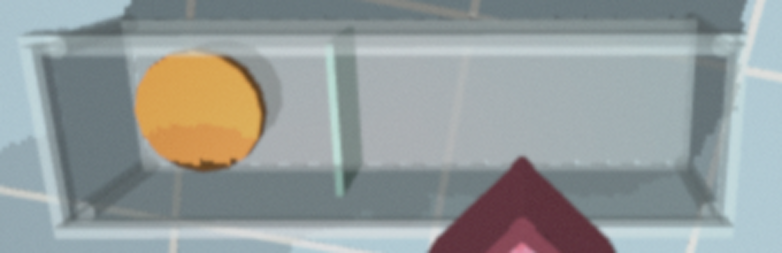

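```bash
python3 - <<'E'
from h import *
from station import env
s=env.get_state();print(go(s,[.5247,.0805,.015],down(np.radians(191.2))))
E
```

```text
(array([-0.05,  0.14, 13.32]), array([ 0.01,  0.  , -0.14]))
```

Emit:
servo_tool(plan=[{"slide": [0,0.1,3],"dr": [0,0,0],"jaw": 0.35},{"slide": [0,0.1,6],"dr": [0,0,0],"jaw": 0.35},{"slide": [0,0.1,8],"dr": [0,0,0],"jaw": 0.35},{"slide": [0,0.1,10],"dr": [0,0,0],"jaw": 0.35},{"slide": [0,0.1,12],"dr": [0,0,0],"jaw": 0.35},{"slide": [0,0.1,13],"dr": [0,0,0],"jaw": 0.35},{"slide": [0,0.1,13.3],"dr": [0,0,0],"jaw": 0.35},{"slide": [0,0.1,13.3],"dr": [0,0,0],"jaw": 0.35}])

```text
time: 14.35
tcp_pos: [0.5254, 0.0804, 0.0154]
ee_rot: [0.0, 0.772, -0.635, 0.0]
contact_force: [-0.4, -1.1, -0.8]
gripper_width: 0.0415
```

Emit:
servo_tool(plan=[{"slide": [0,0,0.2],"dr": [0,0,0],"jaw": 0.35},{"slide": [0,0,0.2],"dr": [0,0,0],"jaw": 0.35}])

```text
time: 14.55
tcp_pos: [0.5256, 0.0807, 0.014]
ee_rot: [-0.001, 0.772, -0.635, 0.0]
contact_force: [-0.4, -0.1, 0.2]
gripper_width: 0.0416
```

Emit:
servo_tool(plan=[{"slide": [0,0,0.15],"dr": [0,0,0],"jaw": 0.35},{"slide": [0,0,0.2],"dr": [0,0,0],"jaw": 0.35}])

```text
time: 14.75
tcp_pos: [0.5252, 0.0806, 0.0116]
ee_rot: [-0.0, 0.772, -0.635, 0.0]
contact_force: [-0.7, 0.3, -1.3]
gripper_width: 0.0416
```

```bash
python3 snap.py wrist w12;python3 snap.py scene s12;python3 -c "
import cv2
f=cv2.imread('pics/s12.png');cv2.imwrite('pics/s12z.png',cv2.resize(f[130:250,270:390],None,fx=5,fy=5,interpolation=cv2.INTER_CUBIC))"
```

```text
14.75 [0.5252 0.0806 0.0116] [-0.7  0.3 -1.3]
14.8 [0.5252 0.0806 0.0115] [ 0.   0.2 -0.5]
```

View pics/w12.png

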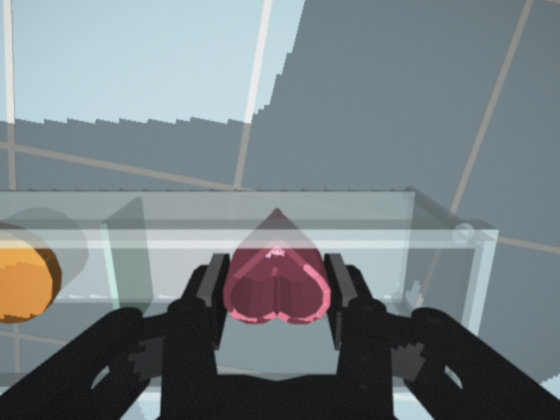

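View pics/s12z.png

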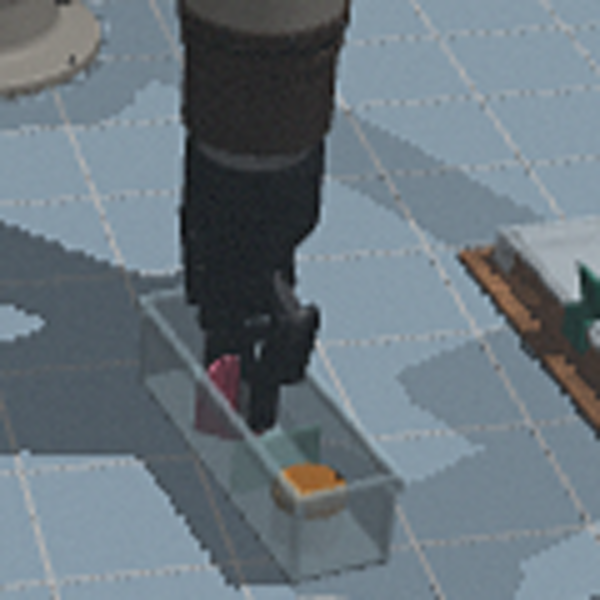

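Emit:
servo_tool(plan=[{"slide": [0,0,0.1],"dr": [0,0,0],"jaw": 0.35},{"slide": [0,0,0.15],"dr": [0,0,0],"jaw": 0.35}])

```text
time: 15.05
tcp_pos: [0.5252, 0.0805, 0.0113]
ee_rot: [0.0, 0.773, -0.635, 0.0]
contact_force: [-3.8, 0.0, 13.9]
gripper_width: 0.0413
```

The mould is on the floor of the box. I'll back off slightly, open partway and lift straight out.

Emit:
servo_tool(plan=[{"slide": [0,0,-0.1],"dr": [0,0,0],"jaw": 0.62},{"slide": [0,0,-0.1],"dr": [0,0,0],"jaw": 0.62},{"slide": [0,0,-0.1],"dr": [0,0,0],"jaw": 0.62},{"slide": [0,0,-0.5],"dr": [0,0,0],"jaw": 0.62},{"slide": [0,0,-2.5],"dr": [0,0,0],"jaw": 0.62},{"slide": [0,0,-6],"dr": [0,0,0],"jaw": 0.62},{"slide": [0,0,-10],"dr": [0,0,0],"jaw": 0.62},{"slide": [0,0,-14],"dr": [0,0,0],"jaw": 0.62}])

```text
time: 15.85
tcp_pos: [0.5248, 0.0803, 0.1512]
ee_rot: [0.0, 0.772, -0.635, -0.0]
contact_force: [0.3, 0.1, -0.4]
gripper_width: 0.053
```

```bash
python3 - <<'E'
from h import *
from station import env
s=env.get_state();print(s['tcp_pos'],s['q'],go(s,[.47,.30,.20],down(np.radians(95.4))))
E
python3 snap.py scene s13;python3 -c "
import cv2
f=cv2.imread('pics/s13.png');cv2.imwrite('pics/s13z.png',cv2.resize(f[150:250,270:390],None,fx=5,fy=5,interpolation=cv2.INTER_CUBIC))"
```

```text
[0.52475797 0.08033675 0.15121837] [ 4.57683412e-01  3.01252350e-01 -3.36528409e-01  2.93382726e-05
 -9.33863599e-01 -2.62976615e-01] (array([-22.61,   1.13,  -4.88]), array([ 2.000e-02, -5.000e-02,  9.576e+01]))
15.85 [0.5248 0.0803 0.1512] [ 0.3  0.1 -0.4]
```

View pics/s13z.png

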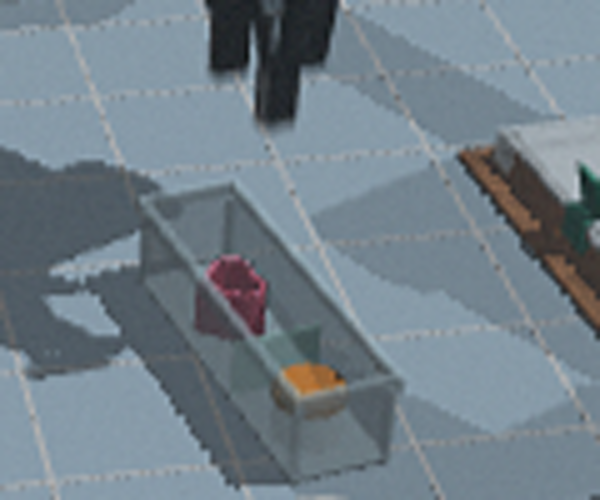

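Emit:
servo_tool(plan=[{"slide": [-1,0.3,-2],"dr": [0,0,8.5],"jaw": 1},{"slide": [-3,0.6,-5],"dr": [0,0,17],"jaw": 1},{"slide": [-5,1,-8],"dr": [0,0,25.5],"jaw": 1},{"slide": [-7,1.4,-9],"dr": [0,0,34],"jaw": 1},{"slide": [-9,2,-9],"dr": [0,0,42.5],"jaw": 1},{"slide": [-11,2.5,-9],"dr": [0,0,51],"jaw": 1},{"slide": [-12,3,-9],"dr": [0,0,59.5],"jaw": 1},{"slide": [-12,3,-9],"dr": [0,0,68],"jaw": 1}])

```text
time: 16.7
tcp_pos: [0.4716, 0.1934, 0.2398]
ee_rot: [-0.0, -0.283, 0.959, 0.0]
contact_force: [0.5, -0.4, 0.6]
gripper_width: 0.0853
```

```bash
python3 - <<'E'
from h import *
from station import env
s=env.get_state();print(s['tcp_pos'],go(s,[.47,.21,.24],down(np.radians(95.4))))
E
```

```text
[0.47164054 0.19343176 0.23975718] (array([-0.76,  1.48, -0.02]), array([ 2.000e-02, -1.000e-02,  2.751e+01]))
```

Emit:
servo_tool(plan=[{"slide": [-0.8,1.5,0],"dr": [0,0,8],"jaw": 1},{"slide": [-0.8,1.5,0],"dr": [0,0,16],"jaw": 1},{"slide": [-0.8,1.5,0],"dr": [0,0,24],"jaw": 1},{"slide": [-0.8,1.5,0],"dr": [0,0,27.5],"jaw": 1},{"slide": [-0.8,1.5,0],"dr": [0,0,27.5],"jaw": 1},{"slide": [-0.8,1.5,0],"dr": [0,0,27.5],"jaw": 1}])

```text
time: 17.3
tcp_pos: [0.4709, 0.2093, 0.2397]
ee_rot: [-0.0, -0.05, 0.999, -0.0]
contact_force: [-1.3, -0.0, -0.3]
gripper_width: 0.0852
```

```bash
python3 snap.py wrist w14;  python3 -c "
import cv2
f=cv2.imread('pics/w14.png');cv2.imwrite('pics/w14a.png',cv2.resize(f[30:290,300:470],None,fx=2.2,fy=2.2,interpolation=cv2.INTER_CUBIC));cv2.imwrite('pics/w14b.png',cv2.resize(f[110:350,80:250],None,fx=2.4,fy=2.4,interpolation=cv2.INTER_CUBIC))"
```

```text
17.3 [0.4709 0.2093 0.2397] [-1.3 -0.  -0.3]
```

View pics/w14.png

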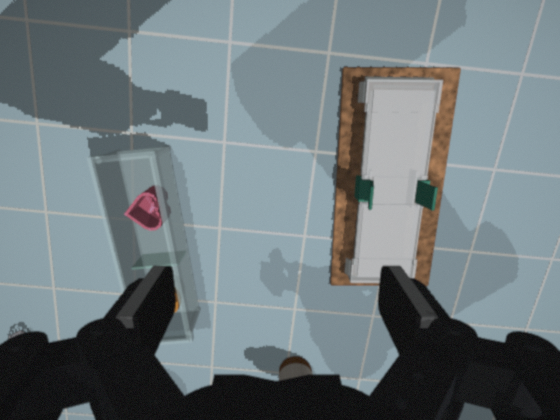

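View pics/w14a.png

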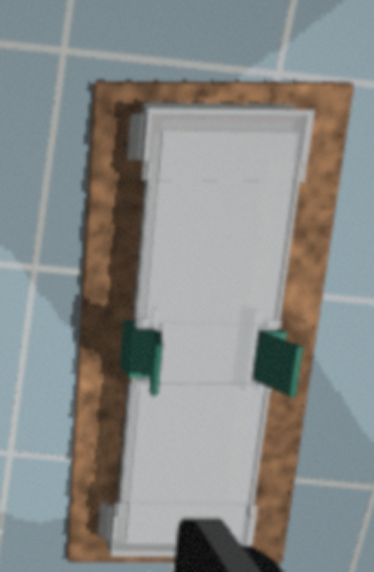

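View pics/w14b.png

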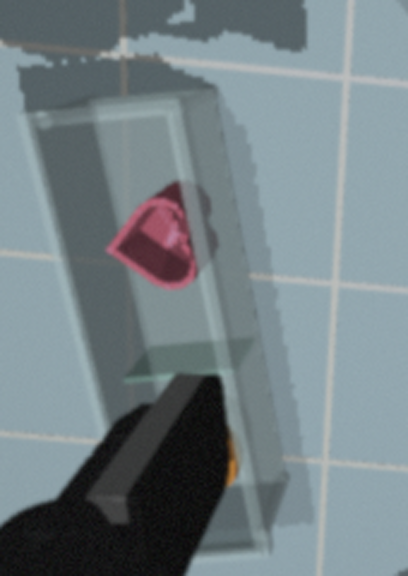

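```bash
python3 - <<'E'
from h import *
from station import env
s=env.get_state();print(go(s,[.4793,.3333,.075],down(np.radians(95.4))))
E
```

```text
(array([-2.07, 12.26, 16.47]), array([-0.  , -0.01,  0.31]))
```

Emit:
servo_tool(plan=[{"slide": [-0.7,4,2.5],"dr": [0,0,0.3],"jaw": 1},{"slide": [-1.4,8,5],"dr": [0,0,0.3],"jaw": 1},{"slide": [-2,12.3,8],"dr": [0,0,0.3],"jaw": 1},{"slide": [-2.1,12.3,11],"dr": [0,0,0.3],"jaw": 1},{"slide": [-2.1,12.3,14],"dr": [0,0,0.3],"jaw": 1},{"slide": [-2.1,12.3,16.4],"dr": [0,0,0.3],"jaw": 1},{"slide": [-2.1,12.3,16.4],"dr": [0,0,0.3],"jaw": 1},{"slide": [-2.1,12.3,16.4],"dr": [0,0,0.3],"jaw": 1}])

```text
time: 18.15
tcp_pos: [0.4802, 0.334, 0.0761]
ee_rot: [0.0, -0.047, 0.999, -0.0]
contact_force: [-0.8, -0.0, 0.3]
gripper_width: 0.0853
```

```bash
python3 snap.py wrist w15;  python3 -c "
import cv2
f=cv2.imread('pics/w15.png');cv2.imwrite('pics/w15z.png',cv2.resize(f[190:290,200:360],None,fx=5,fy=5,interpolation=cv2.INTER_CUBIC))"
```

```text
18.15 [0.4802 0.334  0.0761] [-0.8 -0.   0.3]
```

View pics/w15z.png

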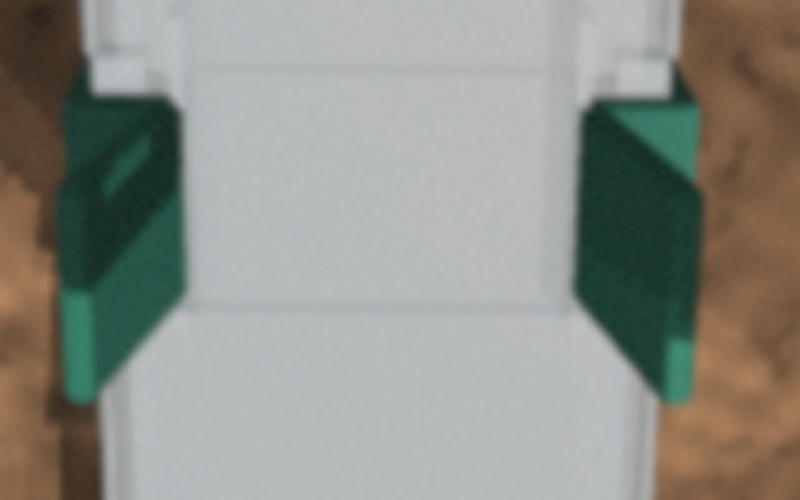

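View pics/w15.png

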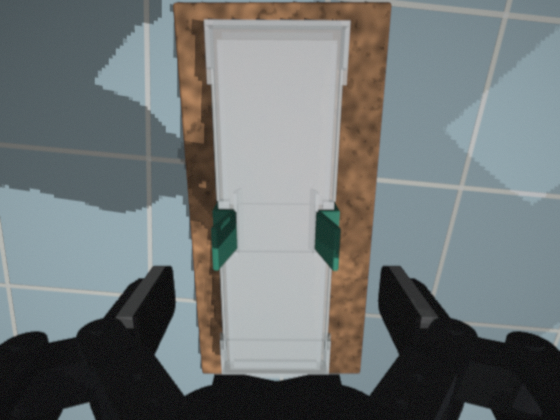

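```bash
python3 - <<'E'
from h import *
import pickle
s,ci=pickle.load(open('pics/w15.pkl','rb'))
uv=np.array([[60,185],[70,400],[702,185],[690,400]])/5+[200,190]
P=plane(ci,uv,.056);L=P[:2].mean(0);Rr=P[2:].mean(0);d=Rr-L;m=(L+Rr)/2
print(m,np.linalg.norm(d),np.degrees(np.arctan2(d[1],d[0])),[np.degrees(np.arctan2(*(P[i+1]-P[i])[1::-1])) for i in(0,2)])
from station import env
s=env.get_state();print(s['tcp_pos'],go(s,[.4797,.3337,.0285],down(np.radians(95.4))))
E
```

```text
[0.47920194 0.3332695  0.056     ] 0.06432566551552853 95.34725995630137 [np.float64(4.671552925022314), np.float64(5.427293605823928)]
[0.48059898 0.33448303 0.07713302] (array([ 0.11, -0.08,  4.86]), array([ 0.07,  0.11, -0.01]))
```

Emit:
servo_tool(plan=[{"slide": [0.1,-0.1,2],"dr": [0,0,0],"jaw": 1},{"slide": [0.1,-0.1,4],"dr": [0,0,0],"jaw": 1},{"slide": [0.1,-0.1,4.7],"dr": [0,0,0],"jaw": 1},{"slide": [0.1,-0.1,4.7],"dr": [0,0,0],"jaw": 1},{"slide": [0.1,-0.1,4.7],"dr": [0,0,0],"jaw": 1}])

```text
time: 18.7
tcp_pos: [0.4797, 0.3335, 0.0303]
ee_rot: [0.001, -0.047, 0.999, 0.001]
contact_force: [-0.2, 0.2, 0.0]
gripper_width: 0.0851
```

Emit:
servo_tool(plan=[{"slide": [0,0,0],"dr": [0,0,0],"jaw": 0.5},{"slide": [0,0,0],"dr": [0,0,0],"jaw": 0.5},{"slide": [0,0,0],"dr": [0,0,0],"jaw": 0.5},{"slide": [0,0,0],"dr": [0,0,0],"jaw": 0.5},{"slide": [0,0,0],"dr": [0,0,0],"jaw": 0.5},{"slide": [0,0,0],"dr": [0,0,0],"jaw": 0.5}], force=30)

```text
time: 19.3
tcp_pos: [0.4797, 0.3334, 0.0305]
ee_rot: [0.001, -0.047, 0.999, 0.001]
contact_force: [-0.6, -1.2, 5.2]
gripper_width: 0.0501
```

Emit:
servo_tool(plan=[{"slide": [0,0,-1],"dr": [0,0,0],"jaw": 0.5},{"slide": [0,0,-3],"dr": [0,0,0],"jaw": 0.5},{"slide": [0,0,-5],"dr": [0,0,0],"jaw": 0.5},{"slide": [0,0,-7],"dr": [0,0,0],"jaw": 0.5},{"slide": [0,0,-9],"dr": [0,0,0],"jaw": 0.5},{"slide": [0,0,-11],"dr": [0,0,0],"jaw": 0.5},{"slide": [0,0,-11],"dr": [0,0,0],"jaw": 0.5}])

```text
time: 20.0
tcp_pos: [0.4801, 0.334, 0.1421]
ee_rot: [0.002, -0.047, 0.999, 0.002]
contact_force: [-0.5, 0.4, -1.5]
gripper_width: 0.0497
```

```bash
python3 - <<'E'
from h import *
from station import env
s=env.get_state();print(s['tcp_pos'],go(s,[.5668,.0827,.14],down(np.radians(101.5))))
E
```

```text
[0.48006367 0.33399478 0.14208486] (array([ -6.28, -25.83,   0.13]), array([ 0.22,  0.3 , -6.12]))
```

Emit:
servo_tool(plan=[{"slide": [-0.8,-3.3,0],"dr": [0,0,-1],"jaw": 0.5},{"slide": [-1.6,-6.6,0],"dr": [0,0,-2],"jaw": 0.5},{"slide": [-2.4,-9.9,0],"dr": [0,0,-3],"jaw": 0.5},{"slide": [-3.2,-13.2,0],"dr": [0,0,-4],"jaw": 0.5},{"slide": [-4,-16.5,0],"dr": [0,0,-5],"jaw": 0.5},{"slide": [-4.8,-19.8,0],"dr": [0,0,-6.1],"jaw": 0.5},{"slide": [-5.6,-23.1,0],"dr": [0,0,-6.1],"jaw": 0.5},{"slide": [-6.3,-25.8,0],"dr": [0,0,-6.1],"jaw": 0.5}])

```text
time: 20.8
tcp_pos: [0.565, 0.0799, 0.1375]
ee_rot: [-0.001, -0.099, 0.995, -0.0]
contact_force: [-0.2, 0.7, -1.6]
gripper_width: 0.0499
```

Emit:
servo_tool(plan=[{"slide": [0,0,1],"dr": [0,0,0],"jaw": 0.5},{"slide": [0,0,2],"dr": [0,0,0],"jaw": 0.5},{"slide": [0,0,2],"dr": [0,0,0],"jaw": 0.5},{"slide": [0,0,2],"dr": [0,0,0],"jaw": 0.5},{"slide": [0,0,2],"dr": [0,0,0],"jaw": 0.5}])

```text
time: 21.3
tcp_pos: [0.5657, 0.0826, 0.1189]
ee_rot: [0.0, -0.101, 0.995, -0.0]
contact_force: [0.4, -0.1, -1.4]
gripper_width: 0.0496
```

```bash
python3 snap.py wrist w16;python3 snap.py scene s16;python3 -c "
import cv2
f=cv2.imread('pics/s16.png');cv2.imwrite('pics/s16z.png',cv2.resize(f[120:250,260:390],None,fx=4.6,fy=4.6,interpolation=cv2.INTER_CUBIC))"
python3 - <<'E'
from h import *
from station import env
s=env.get_state();print(s['tcp_pos'],s['ee_rot'].round(4),go(s,[.5670,.0827,.075],down(np.radians(101.5))))
E
```

```text
21.3 [0.5657 0.0826 0.1189] [ 0.4 -0.1 -1.4]
21.35 [0.5658 0.0826 0.1191] [ 0.1 -0.1 -1.5]
[0.56580294 0.08249387 0.11924461] [ 4.000e-04 -1.003e-01  9.950e-01  1.000e-04] (array([-0.12, -0.  ,  4.42]), array([0.01, 0.05, 0.02]))
```

View pics/s16z.png

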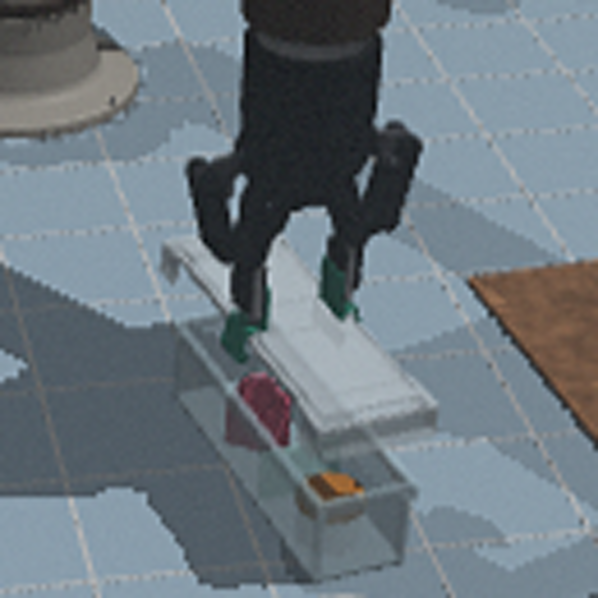

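View pics/w16.png

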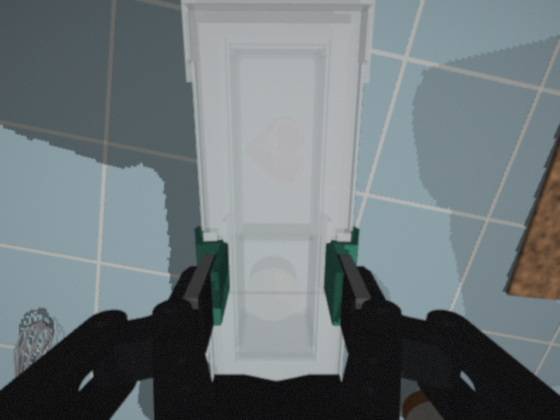

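Emit:
servo_tool(plan=[{"slide": [-0.12,0,1.2],"dr": [0,0,0],"jaw": 0.5},{"slide": [-0.12,0,2.4],"dr": [0,0,0],"jaw": 0.5},{"slide": [-0.12,0,3.2],"dr": [0,0,0],"jaw": 0.5},{"slide": [-0.12,0,3.8],"dr": [0,0,0],"jaw": 0.5},{"slide": [-0.12,0,4.2],"dr": [0,0,0],"jaw": 0.5},{"slide": [-0.12,0,4.2],"dr": [0,0,0],"jaw": 0.5}])

```text
time: 22.0
tcp_pos: [0.5665, 0.0818, 0.076]
ee_rot: [-0.001, -0.1, 0.995, -0.0]
contact_force: [-0.8, -0.7, -1.7]
gripper_width: 0.0499
```

```bash
python3 snap.py wrist w17;python3 snap.py scene s17;python3 -c "
import cv2
f=cv2.imread('pics/s17.png');cv2.imwrite('pics/s17z.png',cv2.resize(f[120:250,260:390],None,fx=4.6,fy=4.6,interpolation=cv2.INTER_CUBIC))"
```

```text
22.0 [0.5665 0.0818 0.076 ] [-0.8 -0.7 -1.7]
22.05 [0.5668 0.0819 0.0766] [-0.3 -0.  -1.1]
```

View pics/s17z.png

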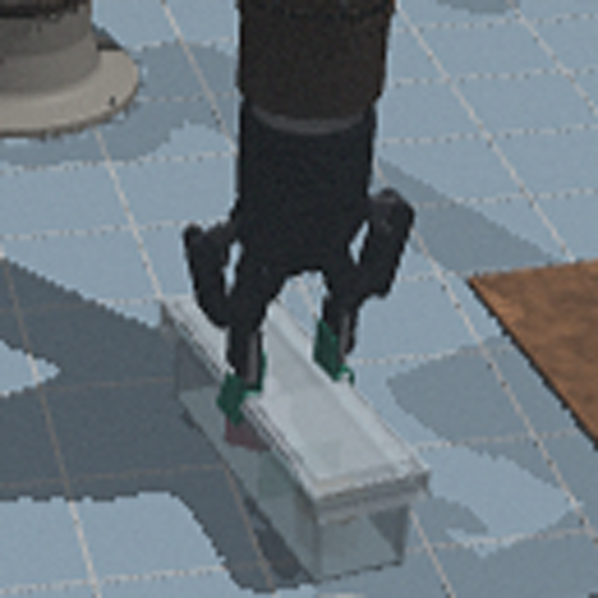

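View pics/w17.png

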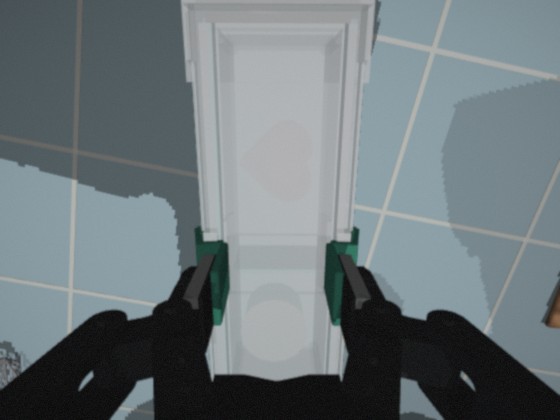

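Emit:
servo_tool(plan=[{"slide": [0,0.05,0.2],"dr": [0,0,0],"jaw": 0.5},{"slide": [0,0.05,0.4],"dr": [0,0,0],"jaw": 0.5},{"slide": [0,0.05,0.6],"dr": [0,0,0],"jaw": 0.5},{"slide": [0,0.05,0.6],"dr": [0,0,0],"jaw": 0.5}])

```text
time: 22.5
tcp_pos: [0.5665, 0.0824, 0.0706]
ee_rot: [-0.0, -0.1, 0.995, -0.0]
contact_force: [-0.3, 0.9, -1.1]
gripper_width: 0.0498
```

Emit:
servo_tool(plan=[{"slide": [0,0,0.15],"dr": [0,0,0],"jaw": 0.5},{"slide": [0,0,0.15],"dr": [0,0,0],"jaw": 0.5}])

```text
time: 22.7
tcp_pos: [0.5669, 0.0825, 0.0695]
ee_rot: [0.0, -0.1, 0.995, -0.0]
contact_force: [-0.4, -0.5, -0.2]
gripper_width: 0.0498
```

Emit:
servo_tool(plan=[{"slide": [0,0,0.15],"dr": [0,0,0],"jaw": 0.5},{"slide": [0,0,0.15],"dr": [0,0,0],"jaw": 0.5}])

```text
time: 22.9
tcp_pos: [0.567, 0.0825, 0.0684]
ee_rot: [0.0, -0.1, 0.995, 0.0]
contact_force: [-2.3, -0.4, 3.6]
gripper_width: 0.0495
```

Emit:
servo_tool(plan=[{"slide": [0,0,0.1],"dr": [0,0,0],"jaw": 0.5},{"slide": [0,0,0.1],"dr": [0,0,0],"jaw": 0.5}])

```text
time: 23.1
tcp_pos: [0.567, 0.0825, 0.0676]
ee_rot: [0.0, -0.1, 0.995, -0.0]
contact_force: [-2.6, -0.0, 5.5]
gripper_width: 0.0496
```

The cover is resting on its seal. I'll release it, back off and look.

Emit:
servo_tool(plan=[{"slide": [0,0,0],"dr": [0,0,0],"jaw": 0.75},{"slide": [0,0,0],"dr": [0,0,0],"jaw": 1},{"slide": [0,0,0],"dr": [0,0,0],"jaw": 1},{"slide": [0,0,0],"dr": [0,0,0],"jaw": 1},{"slide": [0,0,-1.5],"dr": [0,0,0],"jaw": 1},{"slide": [0,0,-4.5],"dr": [0,0,0],"jaw": 1},{"slide": [0,0,-5.5],"dr": [0,0,0],"jaw": 1},{"slide": [0,0,-5.5],"dr": [0,0,0],"jaw": 1}])

```text
time: 23.9
tcp_pos: [0.5677, 0.0829, 0.1234]
ee_rot: [0.002, -0.1, 0.995, 0.001]
contact_force: [-0.0, 0.4, -0.9]
gripper_width: 0.0854
```

```bash
python3 snap.py wrist w18;python3 snap.py scene s18;python3 -c "
import cv2
f=cv2.imread('pics/s18.png');cv2.imwrite('pics/s18z.png',cv2.resize(f[140:250,270:380],None,fx=5.4,fy=5.4,interpolation=cv2.INTER_CUBIC))"
```

```text
23.9 [0.5677 0.0829 0.1234] [-0.   0.4 -0.9]
23.95 [0.5667 0.0826 0.1219] [ 0.3  0.1 -0.7]
```

View pics/s18z.png

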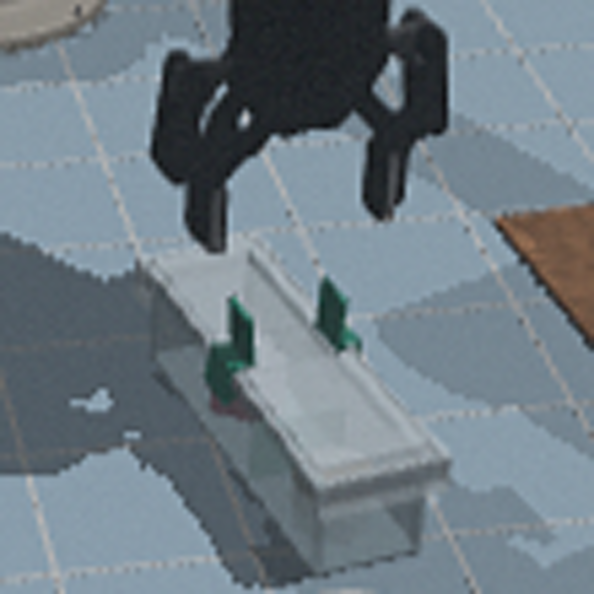

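View pics/w18.png

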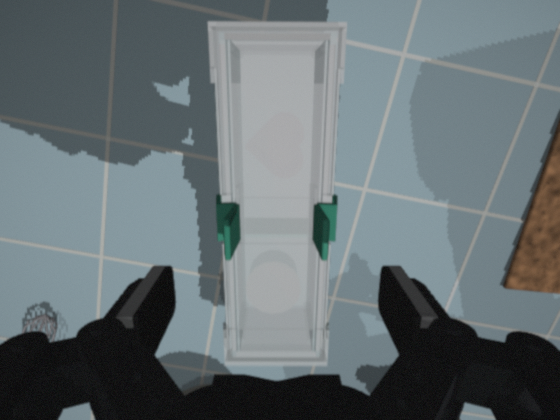

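The cover is level on the box. Both tabs are still leaning in, because their ramped hooks rest on the band. I'll shut the fingers and push at cover_top.

Emit:
servo_tool(plan=[{"slide": [0,0,0],"dr": [0,0,0],"jaw": 0},{"slide": [0,0,0],"dr": [0,0,0],"jaw": 0},{"slide": [0,0,0],"dr": [0,0,0],"jaw": 0},{"slide": [0,0,0],"dr": [0,0,0],"jaw": 0},{"slide": [0,0,0],"dr": [0,0,0],"jaw": 0},{"slide": [0,0,0],"dr": [0,0,0],"jaw": 0}])

```text
time: 24.6
tcp_pos: [0.5667, 0.0825, 0.1218]
ee_rot: [-0.0, -0.1, 0.995, -0.0]
contact_force: [0.2, -0.6, 0.3]
gripper_width: 0.0006
```

```bash
python3 snap.py wrist w19
python3 - <<'E'
from h import *
from station import env
import pickle
s,ci=pickle.load(open('pics/w18.pkl','rb'))
s=env.get_state();print(s['tcp_pos'],s['gripper_width'],go(s,[.567,.0826,.072],down(np.radians(101.5))))
E
```

```text
24.6 [0.5667 0.0825 0.1218] [ 0.2 -0.6  0.3]
[0.56674079 0.08246158 0.12179434] 0.00043729654199522295 (array([-0.03,  0.01,  4.98]), array([-0.  , -0.  , -0.05]))
```

View pics/w19.png

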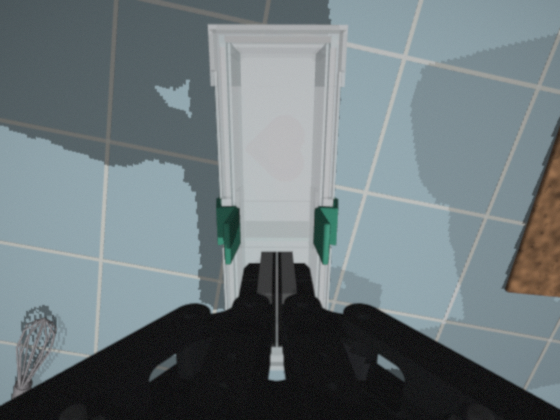

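Emit:
servo_tool(plan=[{"slide": [0,0,1.5],"dr": [0,0,0],"jaw": 0},{"slide": [0,0,3],"dr": [0,0,0],"jaw": 0},{"slide": [0,0,4.2],"dr": [0,0,0],"jaw": 0},{"slide": [0,0,5],"dr": [0,0,0],"jaw": 0},{"slide": [0,0,5.2],"dr": [0,0,0],"jaw": 0},{"slide": [0,0,5.2],"dr": [0,0,0],"jaw": 0}])

```text
time: 25.25
tcp_pos: [0.5668, 0.0825, 0.0697]
ee_rot: [-0.0, -0.1, 0.995, -0.0]
contact_force: [0.5, -0.3, 0.1]
gripper_width: 0.0001
```

Emit:
servo_tool(plan=[{"slide": [0,0,0.2],"dr": [0,0,0],"jaw": 0},{"slide": [0,0,0.4],"dr": [0,0,0],"jaw": 0},{"slide": [0,0,0.4],"dr": [0,0,0],"jaw": 0}])

```text
time: 25.55
tcp_pos: [0.5667, 0.0825, 0.0659]
ee_rot: [0.0, -0.1, 0.995, 0.0]
contact_force: [-0.7, 0.0, -0.3]
gripper_width: 0.0002
```

Emit:
servo_tool(plan=[{"slide": [0,0,0.15],"dr": [0,0,0],"jaw": 0},{"slide": [0,0,0.2],"dr": [0,0,0],"jaw": 0},{"slide": [0,0,0.2],"dr": [0,0,0],"jaw": 0}])

```text
time: 25.85
tcp_pos: [0.5669, 0.0825, 0.0652]
ee_rot: [0.0, -0.1, 0.995, -0.0]
contact_force: [-1.6, -0.4, 5.9]
gripper_width: 0.0001
```

Emit:
servo_tool(plan=[{"slide": [0,0,0.15],"dr": [0,0,0],"jaw": 0},{"slide": [0,0,0.15],"dr": [0,0,0],"jaw": 0}])

```text
time: 26.05
tcp_pos: [0.5669, 0.0825, 0.064]
ee_rot: [0.0, -0.1, 0.995, -0.0]
contact_force: [-3.2, 0.2, 8.5]
gripper_width: -0.0001
```

Emit:
servo_tool(plan=[{"slide": [0,0,0.1],"dr": [0,0,0],"jaw": 0},{"slide": [0,0,0.15],"dr": [0,0,0],"jaw": 0},{"slide": [0,0,0.15],"dr": [0,0,0],"jaw": 0}])

```text
time: 26.35
tcp_pos: [0.567, 0.0825, 0.063]
ee_rot: [0.001, -0.1, 0.995, -0.0]
contact_force: [-4.7, 0.2, 10.8]
gripper_width: -0.0001
```

Emit:
servo_tool(plan=[{"slide": [0,0,0.1],"dr": [0,0,0],"jaw": 0},{"slide": [0,0,0.1],"dr": [0,0,0],"jaw": 0}])

```text
time: 26.55
tcp_pos: [0.567, 0.0825, 0.0626]
ee_rot: [0.001, -0.1, 0.995, -0.0]
contact_force: [-5.6, -0.0, 14.3]
gripper_width: -0.0001
```

Emit:
servo_tool(plan=[{"slide": [0,0,0.1],"dr": [0,0,0],"jaw": 0},{"slide": [0,0,0.1],"dr": [0,0,0],"jaw": 0}])

```text
time: 26.75
tcp_pos: [0.567, 0.0825, 0.0626]
ee_rot: [0.001, -0.101, 0.995, -0.0]
contact_force: [-7.6, 0.9, 18.5]
gripper_width: 0.0001
```

```bash
python3 snap.py wrist w20;python3 snap.py scene s20;python3 -c "
import cv2
f=cv2.imread('pics/s20.png');cv2.imwrite('pics/s20z.png',cv2.resize(f[140:250,270:380],None,fx=5.4,fy=5.4,interpolation=cv2.INTER_CUBIC))"
```

```text
26.75 [0.567  0.0825 0.0626] [-7.6  0.9 18.5]
26.8 [0.567  0.0825 0.0625] [-7.8 -0.8 18.9]
```

View pics/w20.png

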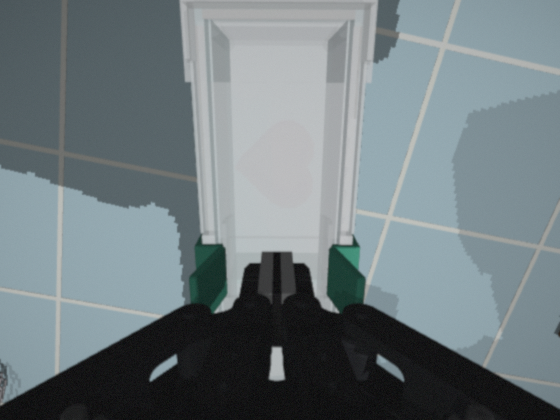

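View pics/s20z.png

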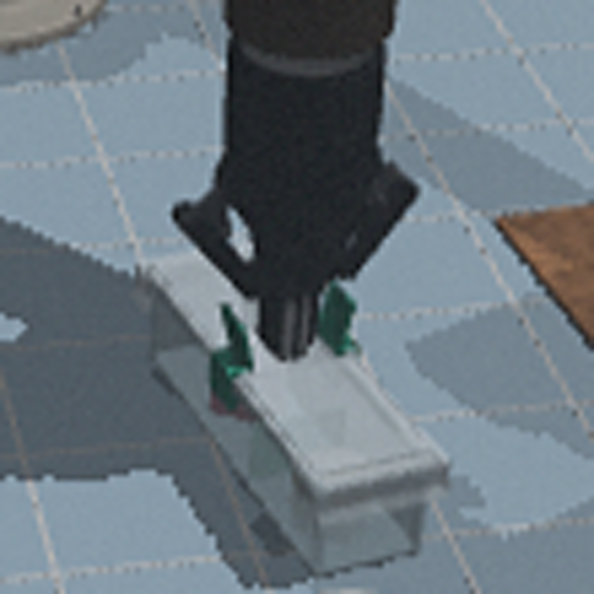

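Both tabs lean outward again and z has stopped at 0.0626 m. I'll back off and compare with the first view.

Emit:
servo_tool(plan=[{"slide": [0,0,-0.8],"dr": [0,0,0],"jaw": 0},{"slide": [0,0,-2.5],"dr": [0,0,0],"jaw": 0},{"slide": [0,0,-5],"dr": [0,0,0],"jaw": 0},{"slide": [0,0,-5.3],"dr": [0,0,0],"jaw": 0},{"slide": [0,0,-5.3],"dr": [0,0,0],"jaw": 0},{"slide": [0,0,-5.3],"dr": [0,0,0],"jaw": 0}])

```text
time: 27.45
tcp_pos: [0.566, 0.0823, 0.1108]
ee_rot: [-0.001, -0.1, 0.995, -0.0]
contact_force: [-0.3, 0.5, -0.3]
gripper_width: -0.0002
```

```bash
python3 snap.py wrist w21; python3 -c "
import cv2
f=cv2.imread('pics/w21.png');cv2.imwrite('pics/w21z.png',cv2.resize(f[180:290,200:360],None,fx=5,fy=5,interpolation=cv2.INTER_CUBIC))"
```

```text
27.45 [0.566  0.0823 0.1108] [-0.3  0.5 -0.3]
```

View pics/w21z.png

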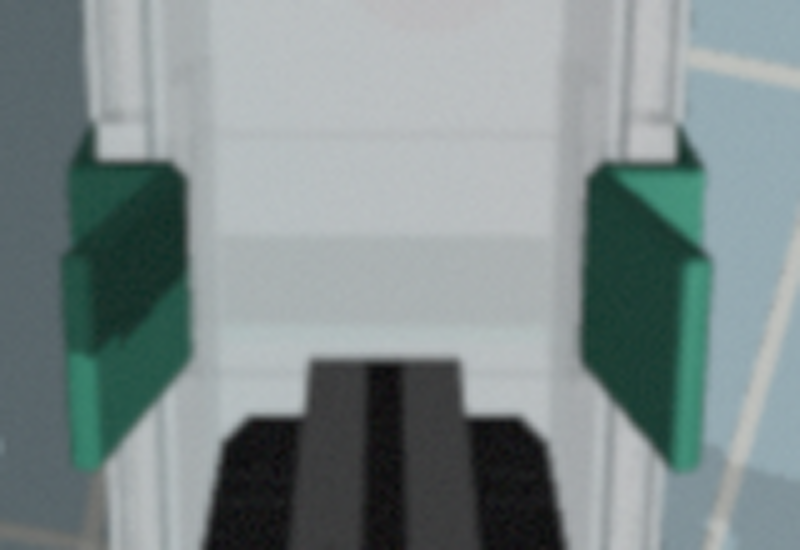

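Emit:
servo_tool(plan=[{"slide": [2,0,-3],"dr": [0,0,0],"jaw": 0},{"slide": [5,0,-7],"dr": [0,0,0],"jaw": 0},{"slide": [9,0,-11],"dr": [0,0,0],"jaw": 0},{"slide": [12,0,-15],"dr": [0,0,0],"jaw": 0},{"slide": [12,0,-15],"dr": [0,0,0],"jaw": 0},{"slide": [12,0,-15],"dr": [0,0,0],"jaw": 0}])

```text
time: 28.1
tcp_pos: [0.4488, 0.0587, 0.2628]
ee_rot: [0.001, -0.1, 0.995, 0.001]
contact_force: [0.3, 1.0, -0.6]
gripper_width: -0.0
```

```bash
python3 snap.py wrist w22; python3 snap.py scene s22;python3 snap.py top t22; python3 -c "
import cv2
f=cv2.imread('pics/s22.png');cv2.imwrite('pics/s22z.png',cv2.resize(f[140:270,190:390],None,fx=4,fy=4,interpolation=cv2.INTER_CUBIC))"
```

```text
28.1 [0.4488 0.0587 0.2628] [ 0.3  1.  -0.6]
28.15 [0.4488 0.0587 0.2613] [ 0.1 -0.1 -0.2]
28.2 [0.4488 0.0586 0.2604] [-0.1 -0.4  0.7]
```

View pics/s22z.png

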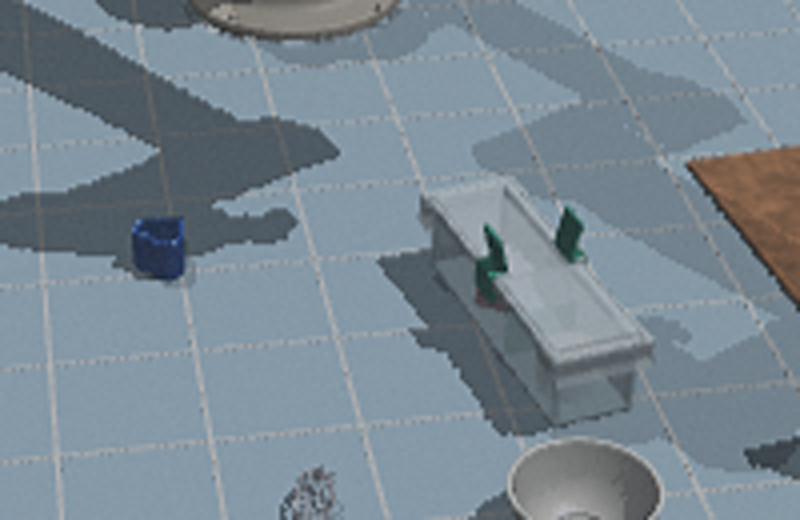

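View pics/w22.png

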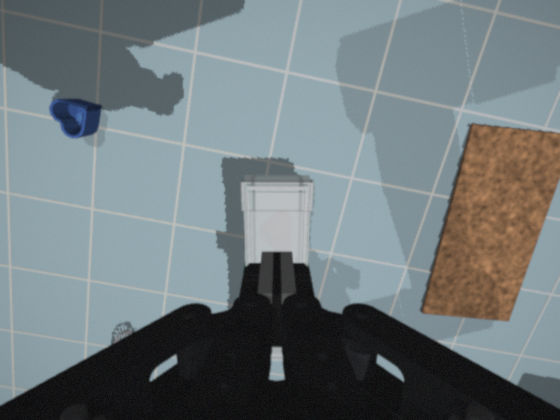

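View pics/t22.png

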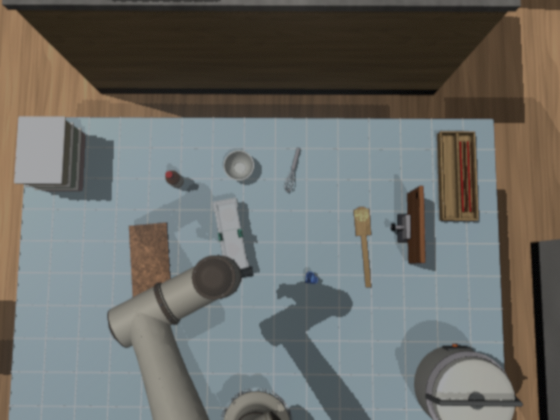

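The tabs look the same as in the first view, the cover is level, and everything else is where it was. I'll run one numeric check of tab spread, then hand in.

```bash
python3 - <<'E'
from h import *
import pickle
from station import env
s,ci=pickle.load(open('pics/w21.pkl','rb'))
uv=np.array([[63,255],[75,468],[710,255],[698,468]])/5+[200,180]
P=plane(ci,uv,.0915);d=P[2:].mean(0)-P[:2].mean(0);print("tab top spread",np.linalg.norm(d),P.mean(0))
print(env.get_state()['contact_force'],env.hand_in())
E
```

```text
tab top spread 0.06463947037951259 [0.56663443 0.08244583 0.0915    ]
the job is handed in; nothing more can be done
[-0.31485191  0.24605608 -0.38093685] None
```

The job is done and handed in at about 28 s of the 72 s allowed. No verdict comes back, so the checks below are my own.

- **What I did:** I squeezed both tabs and lifted the cover off; the box stayed on the tiles. I laid the cover right way up on the cork mat and stood the pink mould upright on the floor of the long compartment. Then I set the cover back on its seal and pushed it home with shut fingers, up to about 19 N.
- **Cover home:** the push stopped firmly with the cover's top at z = 0.0626 m, where fully home is 0.0625 to 0.0635 m.
- **Tabs shut:** both tabs sprang outward again, and their top edges measure 64.6 mm apart. The same measurement on the first shut view also gave 64.6 mm, though the nominal figure is 66 mm. I put the difference down to the calibration.
- **Mould and pot:** the last picture before the cover went back on shows the mould standing and the pot in its compartment. During the push, the mould's heart outline was still visible through the frosted cover. The pot was last seen through it as the cover went back on.
- **Other things:** the final pictures show the other items where they were, and the robot touching nothing. No check failed, but separate camera estimates of the box's position differed by up to about 3 mm, so I set the cover back using the gripper pose from the first grasp.

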